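Nest the dry beakers from the draining rack onto the stack

ROBOT

A 7-joint arm with a two-finger parallel gripper is mounted at the origin on the work surface. World frame = base frame: x ahead of the robot, y to its left, z up, the work surface at z = 0. Lengths are in m, angles in rad, forces in N, time in s.
With the tool pointing down it reaches from about 0.4 to 0.925 m from the base axis. Payload 4.1 kg.
Tool frame: the origin (TCP) lies midway between the tips of the shut fingers; the grasp point (between the pads) lies 19 mm behind it (arm.tcp_to_grasp is the distance from the TCP to the grasp point, in m); z points along the fingers, y is the direction in which the jaws open and shut (so a half turn about z gives the same grasp; the last joint's range is limited). The gripper opens to 85 mm and grips with 20 to 120 N. Pads are 22 mm wide; open, the fingers measure 114 mm over their backs; the gripper's body (76 mm by 85 mm) begins 54 mm behind the grasp point. The pads swing forward as they close: fully open they stand 13 mm farther back than shut.
Start: joints at [1.16, 0.398, 0.045, 1.537, -0.019, 1.207, -0.051], TCP at [0.199, -0.619, 0.231] pointing down, gripper open.
Joint ranges: [-2.82, 2.82], [-0.49, 2.23], [-1.37, 1.46], [0, 2.46], [-1.36, 4.5], [0.23, 2], [-2.94, 2.94]. Speed limits (rad/s): [2.57, 2.57, 3.14, 3.14, 3.14, 3.14, 3.14].

INTERFACE

Orientations are given as a unit quaternion [x, y, z, w].
In Python, from workcell import arm gives the robot as it stands. The module is installed in compiled form; this text tells all that it offers.
- The arm moves only by the tool servo_tool, never from a script. Its argument "targets" is a list of rows, each an object with "delta_pos": the shift along the tool's x, y, z in cm, a list of three; "yaw": the turn about the tool's z in rad; "jaw": the opening, from 0 (shut) to 1 (fully open). A call has exactly 10 rows; each row is the pose to reach, as a shift and turn from the pose commanded when the call began, along the tool's axes at that moment; what a row does not reach only later rows make up. A row lasts 1/10 s, in which the tool goes at most 50 mm and 8.59 degrees, less where a joint would pass 70% of its speed; a pose out of reach is approached as far as the arm can. A call with a gripper value outside its range is refused whole. The fingers move at their own pace and stop on an object; "force" is the grip in N (left out, the last holds). Time passes only in rows, so rows that repeat a pose let the fingers close, or fill a call up. It gives the time, the measured TCP pose, the force and the opening at its end, in the units of the state.
- arm.get_state(): the state, without advancing time (a new reading comes with each control period).
- arm.snapshot(name): name is "scene" or "top" or "wrist"; returns (picture, depth): 480x640x3 uint8, blue, green, red; 480x640 float32, m along the optical axis (not along the pixel's ray), 0 where there is no reading.
- arm.get_calibration(name): a dict with "fx", "fy", "cx", "cy" (pixels), "k1" (the pictures are not rectified: a ray, as slopes to the right and down, at radius r is drawn at 1 + k1 r^2 times it, then the intrinsics apply), "origin" and "attitude" of the camera in the world; the wrist camera has in their place "hand_eye" (4x4, takes a point from camera to tool coordinates, whose origin is the TCP and whose axes are the flange's). Camera axes: x right, y down, z forward; pixel columns grow to the right and rows downward; lengths in m; the calibration is good to about 2 mm. A picture is of the moment at which its call begins: read the wrist's pose just before it. get_calibration takes no time and is no camera call.
- arm.sign_off(): hands the job in, once; it reports no verdict.
The state is a dict: "clock": time; "q": joint angles; "joint_velocities": joint speeds; "joint_efforts": joint torques, N m; "tcp_pos": TCP position; "tcp_rot": TCP orientation; "force": force on the tool from outside, world axes, zero at the start; "ft_torque": the same for the moment, N m; "finger_gap": finger opening in m.
Only numpy, scipy, OpenCV 4.12 (cv2) and the standard library are available. Lean on these libraries where they do the work, as an engineer would, in place of code of your own. Each camera call takes 0.05 s, during which the arm holds its last target.

TASK

The two tall tapered beakers on the sloping draining rack are dry: take them off their pegs and put them away on the stack of identical beakers in the tray, mouth down, one nested over the other. They fit closely, so push each one down, straight and gently, until it is fully home with its collar sitting on the collar below and no gap; the tray gives on its soft rubber feet, do not squash them flat. Leave the squat beaker on its peg and the other things where they are, and leave the stack standing upright in the tray.

Things in the scene. Friction and masses are not known exactly. Their poses are not given: they have to be found in the camera images.
- beaker_a: Tall tapered white plastic beaker, 90 mm high, 45 g, mouth down on one of the rack's pegs (which one varies). Origin: centre of the mouth's rim; +z along its axis from mouth to base, on the rack 30 degrees from vertical, towards the rack's front (its -x), the bench's middle. From the rim: collar 66 mm across, 26 mm high, wall 2 mm; a 4 mm ledge; then a cone, 58 mm narrowing to 44 mm across; a straight foot, 12 mm.
- beaker_b: Tall tapered white plastic beaker, 90 mm high, 45 g, mouth down on one of the rack's pegs (which one varies). Origin: centre of the mouth's rim; +z along its axis from mouth to base, on the rack 30 degrees from vertical, towards the rack's front (its -x), the bench's middle. From the rim: collar 66 mm across, 26 mm high, wall 2 mm; a 4 mm ledge; then a cone, 58 mm narrowing to 44 mm across; a straight foot, 12 mm.
- base_a (a point): Centre of beaker_a's closed base, on its axis 90 mm from the rim. The cone is about 50 mm wide 30 mm below it, the place to grip with the tool along the beaker's axis; 20 to 40 N of grip does no harm. 60 mm along the axis draws it off its peg.
- base_b (a point): Centre of beaker_b's closed base, on its axis 90 mm from the rim. The cone is about 50 mm wide 30 mm below it, the place to grip with the tool along the beaker's axis; 20 to 40 N of grip does no harm. 60 mm along the axis draws it off its peg.
- ledge_a (a point): Centre of beaker_a's ledge, on its axis 26 mm from the rim; z to the base. A beaker nested home over it has its origin here, collar on collar. Three ribs inside every beaker ride on the foot of the one it covers for the last 8 mm: by its weight a beaker stops 5 to 9 mm short, pushed straight down with 8 to 15 N it goes home to a hard stop and stays; cocked, it wedges.
- ledge_b (a point): Centre of beaker_b's ledge, on its axis 26 mm from the rim; z to the base. A beaker nested home over it has its origin here, collar on collar. Three ribs inside every beaker ride on the foot of the one it covers for the last 8 mm: by its weight a beaker stops 5 to 9 mm short, pushed straight down with 8 to 15 N it goes home to a hard stop and stays; cocked, it wedges.
- stack: Two such beakers already pressed together, mouth down, loose in the tray (90 g together, moves as one). Origin: centre of the lower rim, on the tray's floor; z up. Total height 116 mm: two 26 mm collars 66 mm across, then the cone, 58 mm narrowing to 44 mm across, and the 12 mm foot at the top.
- stack_ledge (a point): Centre of the stack's uppermost ledge, on its axis 52 mm above its underside: here the mouth's origin of the next beaker must come.
- tray_floor (a point): Middle of the floor of the shallow steel tray, 20 mm above the bench; x along its 190 mm side, y along its 160 mm side, lip 12 mm above the floor. The tray stands in a fixed place on four soft sponge-rubber feet 18 mm high.
- tray (a joint): How far the tray has sunk on its feet, m: 0 at rest; leaned on, it goes straight down, about 2 N for each mm, to a dead stop at 0.014 (feet squashed flat), and springs back when let go.
- rack: Steel wire draining rack fixed to the bench, 155 mm deep (its x), 340 mm wide (its y), over a drip tray. Origin: centre of its footprint, z up. The deck slopes up at 30 degrees towards +x, its middle 78 mm high; three hairpin wire pegs, 28 mm wide and 58 mm long, square to the deck, 110 mm apart along y, one inside each beaker. Rims rest on the deck; beakers lean on the pegs.
- squat_beaker: The short beaker on the remaining peg: same collar and taper but only 66 mm high. Origin and axes as the tall beakers'. Stays on its peg.
- wash_bottle: White wash bottle with a bent spout standing on the bench, 62 mm across, 175 mm high. Origin: centre of its underside. Bystander.
- pipette: Hand pipette lying flat on the bench near the robot, 245 mm long, 31 mm high. Origin: under its middle; x along it to the tip. Bystander.

How it is judged:
At the end, for the whole second after the job is handed in: Both tall beakers sit on the stack in either order, the first over the stack and the second over the first: each rim within 1.5 mm of the ledge below it, axes within 3 mm and 0.05 rad of one another; the stack stands upright (within 0.05 rad) on the tray's floor; all at rest and let go (((z of beaker_a in the frame of stack_ledge between -0.002 and 0.0015 m and horizontal distance between beaker_a and stack_ledge below 0.003 m and angle between the z axis of beaker_a and the z axis of stack, either way round below 0.05 rad and z of beaker_b in the frame of ledge_a between -0.002 and 0.0015 m and horizontal distance between beaker_b and ledge_a below 0.003 m and angle between the z axis of beaker_b and the z axis of beaker_a, either way round below 0.05 rad) or (z of beaker_b in the frame of stack_ledge between -0.002 and 0.0015 m and horizontal distance between beaker_b and stack_ledge below 0.003 m and angle between the z axis of beaker_b and the z axis of stack, either way round below 0.05 rad and z of beaker_a in the frame of ledge_b between -0.002 and 0.0015 m and horizontal distance between beaker_a and ledge_b below 0.003 m and angle between the z axis of beaker_a and the z axis of beaker_b, either way round below 0.05 rad)) and angle between stack's own z axis and vertical below 0.05 rad and z of stack in the frame of tray_floor below 0.004 m and horizontal distance between stack and tray_floor below 0.08 m and linear speed of each of beaker_a, beaker_b, stack below 0.02 m/s); the robot touches nothing.
It fails at once if the squat beaker is moved more than 25 mm (distance of squat_beaker from where it was at the start of the episode above 0.025 m).
It fails at once if the wash bottle is moved more than 30 mm (distance of wash_bottle from where it was at the start of the episode above 0.03 m).
It fails at once if the pipette is moved more than 30 mm (distance of pipette from where it was at the start of the episode above 0.03 m).
It fails at once if the stack is pressed so hard that the tray sinks 13 mm, its feet squashed flat (about 25 N) (value of joint tray above 0.013 m).
It also fails if it takes over 67 s, if anything falls off the work surface, if the arm or the gripper's body presses on something with over 40 N, if the wrist force passes 120 N, or if a joint passes its speed limit or range.

## Working session

There is one attempt and no reset: what is moved stays moved. The work goes in short steps, Python scripts to look and compute and a tool call to move; the robot and the scene stay as the last step left them, time stands still between calls to the robot, and variables do not carry over. Pictures are saved under pics/ and viewed, and the job is handed in when it is done.

Besides the shell and the picture viewer there is one more tool, called after "Call:" as name([rows], argument=value, ...), one row to a line, values as JSON. servo_tool: Moves the arm, as the interface text tells. Its arguments: {"type":"object","properties":{"targets":{"type":"array","items":{"type":"object","properties":{"delta_pos":{"type":"array","items":{"type":"number"}},"yaw":{"type":"number"},"jaw":{"type":"number"}}}},"force":{"type":"number"}},"required":["targets"]}

```bash
mkdir -p pics; ls; cat > h.py <<'E'
import numpy as np, cv2
from workcell import arm
from scipy.spatial.transform import Rotation as R
def pts(name,depth,st=None):
    c=arm.get_calibration(name); H,W=depth.shape
    u,v=np.meshgrid(np.arange(W),np.arange(H))
    K=np.array([[c['fx'],0,c['cx']],[0,c['fy'],c['cy']],[0,0,1.]])
    p=np.stack([u,v],-1).reshape(-1,1,2).astype(np.float64)
    n=cv2.undistortPoints(p,K,np.array([c['k1'],0,0,0,0.])).reshape(H,W,2)
    P=np.dstack([n[...,0]*depth,n[...,1]*depth,depth])
    if 'hand_eye' in c:
        T=np.array(c['hand_eye']);P=P@T[:3,:3].T+T[:3,3]
        return P@R.from_quat(st['tcp_rot']).as_matrix().T+np.array(st['tcp_pos'])
    a=np.array(c['attitude']); M=R.from_quat(a).as_matrix() if a.size==4 else a
    return P@M.T+np.array(c['origin'])
E
python3 - <<'E'
from h import *
s=arm.get_state();print(s)
for n in ("scene","top","wrist"):
    print(n,arm.get_calibration(n))
for n in ("scene","top"):
    im,d=arm.snapshot(n);cv2.imwrite(f"pics/{n}0.png",im);np.save(f"{n}0.npy",pts(n,d))
    np.save(f"{n}0d.npy",d)
E
```

```text
pics
{'clock': 0.0, 'q': array([ 1.1600139 ,  0.39920044,  0.04504052,  1.53789072, -0.01865908,
        1.20691522, -0.05068785]), 'joint_velocities': array([ 0.00046147, -0.00200823, -0.00016484, -0.00287646, -0.00026007,
        0.00015751,  0.00057644]), 'joint_efforts': array([-8.97685677e-04, -4.75139165e+01,  1.36428941e+00, -2.54227209e+01,
        1.15595237e-02,  9.49514477e-03,  4.55324098e-06]), 'tcp_pos': array([ 0.19919693, -0.61804715,  0.23025341]), 'tcp_rot': array([ 9.87862773e-01,  1.55325944e-01, -2.42243058e-04, -9.66761579e-04]), 'force': array([ 0.05911039, -0.41858621, -1.01614769]), 'ft_torque': array([0.0211006 , 0.00367143, 0.03213243]), 'finger_gap': 0.08567213444144765}
scene {'fx': 475.5150308750608, 'fy': 475.5150308750608, 'cx': 315.62090513747484, 'cy': 235.58981658892833, 'k1': 0.00037174706401821013, 'origin': array([ 1.11595702, -0.53895653,  0.6038056 ]), 'attitude': array([ 0.80266811,  0.34267928, -0.19833714, -0.44604619])}
top {'fx': 453.8307010401798, 'fy': 453.8307010401798, 'cx': 319.06129758303564, 'cy': 232.20588314478488, 'k1': -0.10125444156262442, 'origin': array([ 0.41646045, -0.00808686,  1.01821773]), 'attitude': array([-0.70457169,  0.70460218, -0.07281673,  0.04257017])}
wrist {'fx': 362.76223274143547, 'fy': 362.76223274143547, 'cx': 309.1778743026032, 'cy': 235.87798357786403, 'k1': -0.019036203897535343, 'hand_eye': array([[-7.81932733e-04, -9.55190688e-01, -2.95990099e-01,
         7.44774442e-02],
       [ 9.99999493e-01, -9.34872356e-04,  3.75178199e-04,
        -3.34860291e-04],
       [-6.35079683e-04, -2.95989655e-01,  9.55190934e-01,
        -1.43737386e-01],
       [ 0.00000000e+00,  0.00000000e+00,  0.00000000e+00,
         1.00000000e+00]])}
```

View pics/scene0.png

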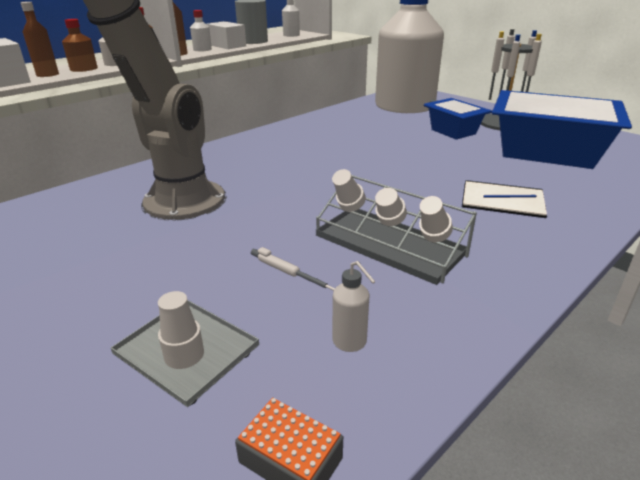

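View pics/top0.png

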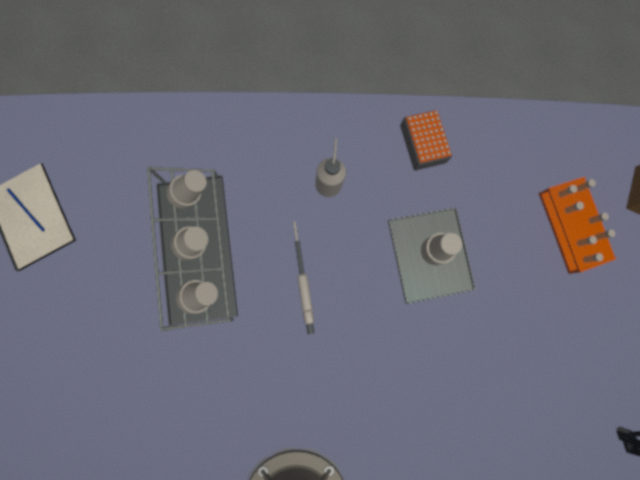

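The scene shows three beakers on the rack, with the short one in the middle at about (390,205). In the top view the tall ones are at (195,183) and (205,293), and the stack is at (443,247). Next I'll fit the known profiles to the depth points.

```bash
cat > fit.py <<'E'
from h import *
from scipy.optimize import least_squares
def prof(h,c): # h total, c collar height
    return np.array([[0,.033],[c,.033],[c,.029],[h-.012,.022 if h>.08 else .0255],[h,.022 if h>.08 else .0255],[h,0.]])
def dist(P,x,pr):
    o=x[:3]; d=np.array([x[3],x[4],np.sqrt(max(1e-6,1-x[3]**2-x[4]**2))])
    w=P-o; s=w@d; r=np.linalg.norm(w-s[:,None]*d,axis=1)
    q=np.stack([s,r],1); best=np.full(len(q),9.)
    for a,b in zip(pr[:-1],pr[1:]):
        e=b-a; t=np.clip(((q-a)@e)/(e@e),0,1); best=np.minimum(best,np.linalg.norm(q-a-t[:,None]*e,axis=1))
    return best
def fit(P,x0,pr,it=3,fixdir=None):
    x=np.array(x0,float)
    for th in [.02,.012,.007,.006][:it+1]:
        m=dist(P,x,pr)<th; Q=P[m]
        if fixdir is None: f=lambda y:dist(Q,y,pr); x=least_squares(f,x,loss='soft_l1',f_scale=.002).x
        else:
            f=lambda y:dist(Q,np.r_[y,fixdir],pr); x=np.r_[least_squares(f,x[:3],loss='soft_l1',f_scale=.002).x,fixdir]
    return x,m.sum(),np.sqrt(np.mean(dist(Q,x,pr)**2))
E
python3 - <<'E'
from fit import *
T=np.load('top0.npy');S=np.load('scene0.npy')
for p in [(195,183),(192,240),(206,293),(452,243),(400,290),(170,320),(156,172),(212,172),(330,165)]: print(p,T[p[1],p[0]])
for p in [(345,178),(390,200),(434,207),(174,302)]: print('s',p,S[p[1],p[0]])
E
```

```text
(195, 183) [0.6544183  0.19639789 0.15957078]
(192, 240) [0.54464155 0.20128644 0.14279875]
(206, 293) [0.44195044 0.16728028 0.1590394 ]
(452, 243) [ 0.541255   -0.31401306  0.13384742]
(400, 290) [ 0.45273274 -0.23381353  0.00309741]
(170, 320) [0.3871497  0.27479551 0.01127994]
(156, 172) [0.72473328 0.3267467  0.00101158]
(212, 172) [0.7121521  0.18746677 0.04284955]
(330, 165) [ 0.69622575 -0.06807673  0.14839127]
s (345, 178) [0.45401344 0.16800495 0.15924795]
s (390, 200) [0.56411317 0.19189329 0.13608247]
s (434, 207) [0.66777612 0.19901651 0.15590475]
s (174, 302) [ 0.54699131 -0.31009366  0.13582795]
```

```bash
python3 - <<'E'
from fit import *
T=np.load('top0.npy');S=np.load('scene0.npy')
d=np.array([.067,-.495,.866])
tops={'far':(.655,.197,.16),'mid':(.545,.200,.143),'near':(.445,.168,.159)}
for n,t in tops.items():
    h=.066 if n=='mid' else .09
    for cam,C in (('top',T),('scene',S)):
        P=C.reshape(-1,3); o=np.array(t)-h*d
        if cam=='scene': pass
        P=P[np.linalg.norm(P-(o+.05*d),axis=1)<.09]
        if h==.066: pr=prof(.066,.026); 
        else: pr=prof(.09,.026)
        x,m,e=fit(P,np.r_[o,d[:2]],pr); dz=np.r_[x[3:],np.sqrt(1-x[3]**2-x[4]**2)]
        print(n,cam,x[:3].round(4),'axis',dz.round(3),'tilt',np.degrees(np.arccos(dz[2])).round(1),'az',np.degrees(np.arctan2(dz[1],dz[0])).round(1),'base',(x[:3]+h*dz).round(4),m,(e*1e3).round(2))
for cam,C in (('top',T),('scene',S)):
    P=C.reshape(-1,3); o=np.array([.54,-.312,.02]);P=P[(np.linalg.norm(P[:,:2]-o[:2],axis=1)<.07)&(P[:,2]>.025)]
    x,m,e=fit(P,np.r_[o,0,0],prof(.116,.052)); print('stack',cam,x.round(4),m,e*1e3)
    x,m,e=fit(P,np.r_[o,0,0],prof(.116,.052),fixdir=[0,0]); print('  vert',x.round(4),m,e*1e3)
E
```

```text
far top [0.6535 0.2424 0.0817] axis [ 0.074 -0.51   0.857] tilt 31.0 az -81.7 base [0.6602 0.1965 0.1588] 1116 1.21
far scene [0.6529 0.244  0.0812] axis [ 0.07  -0.509  0.858] tilt 30.9 az -82.1 base [0.6592 0.1982 0.1584] 1217 1.32
mid top [0.5444 0.2283 0.0809] axis [ 0.064 -0.519  0.852] tilt 31.5 az -82.9 base [0.5486 0.194  0.1372] 981 1.38
mid scene [0.544  0.2293 0.0807] axis [ 0.055 -0.492  0.869] tilt 29.7 az -83.6 base [0.5476 0.1968 0.1381] 963 1.43
near top [0.4353 0.2129 0.0816] axis [ 0.075 -0.516  0.853] tilt 31.5 az -81.7 base [0.4421 0.1664 0.1583] 1114 1.21
near scene [0.4349 0.2139 0.0813] axis [ 0.071 -0.507  0.859] tilt 30.8 az -82.1 base [0.4412 0.1683 0.1586] 992 1.35
stack top [ 0.5402 -0.3114  0.0205 -0.0039 -0.0056] 993 1.1479949816635757
  vert [ 0.54   -0.3117  0.0205  0.      0.    ] 993 1.1517319881246368
stack scene [ 0.5401 -0.31    0.0208  0.0019  0.0008] 2628 0.8449162909033247
  vert [ 0.5402 -0.31    0.0208  0.      0.    ] 2628 0.8460141766714914
```

The fits agree between cameras to about 2 mm. The tool can't tilt, so I'll do it in four steps:
1. Grip each beaker with the jaws along the rack's y.
2. Draw it off along its axis.
3. Set it upright on the bench.
4. Regrip it and nest it.

```bash
cat >> h.py <<'E'
def delta(t,az=None):
    "world target TCP -> tool cm; az: wanted jaw azimuth deg (mod 180) -> yaw rad"
    s=arm.get_state(); M=R.from_quat(s['tcp_rot']).as_matrix()
    d=M.T@(np.array(t)-s['tcp_pos'])*100
    y=np.degrees(np.arctan2(M[1,1],M[0,1])); yaw=None
    if az is not None: yaw=round(-np.radians((az-y+90)%180-90),3)
    print('target',t,'delta cm',d.round(2),'yaw',yaw,'| tcp',s['tcp_pos'].round(4),'jawaz',round(y,1),'clock',s['clock'],'F',s['force'].round(1),'gap',round(s['finger_gap'],4),'tilt',M[:,2].round(3))
E
python3 -c "
from h import *
delta([.5,-.25,.3],-40)
delta([.439,.183,.25],8)"
```

```text
target [0.5, -0.25, 0.3] delta cm [ 39.92 -25.82  -6.92] yaw -0.561 | tcp [ 0.1993 -0.6181  0.2303] jawaz -72.1 clock 0.1 F [ 0.1 -0.2  0.8] gap 0.0855 tilt [-0.001  0.002 -1.   ]
target [0.439, 0.183, 0.25] delta cm [ 47.4  -68.89  -1.85] yaw -1.399 | tcp [ 0.1993 -0.6181  0.2303] jawaz -72.1 clock 0.1 F [ 0.1 -0.2  0.8] gap 0.0855 tilt [-0.001  0.002 -1.   ]
```

Call:
servo_tool([
  {"delta_pos":[40,-26,-7],"yaw":-0.56,"jaw":1},
  {"delta_pos":[40,-26,-7],"yaw":-0.56,"jaw":1},
  {"delta_pos":[40,-26,-7],"yaw":-0.56,"jaw":1},
  {"delta_pos":[40,-26,-7],"yaw":-0.56,"jaw":1},
  {"delta_pos":[40,-26,-7],"yaw":-0.56,"jaw":1},
  {"delta_pos":[40,-26,-7],"yaw":-0.56,"jaw":1},
  {"delta_pos":[40,-26,-7],"yaw":-0.56,"jaw":1},
  {"delta_pos":[47.4,-68.9,-2],"yaw":-1.4,"jaw":1},
  {"delta_pos":[47.4,-68.9,-2],"yaw":-1.4,"jaw":1},
  {"delta_pos":[47.4,-68.9,-2],"yaw":-1.4,"jaw":1},
])

```text
clock: 1.1
tcp_pos: [0.4236, -0.1982, 0.273]
tcp_rot: [0.787, 0.616, -0.0, -0.0]
force: [0.2, 0.1, -0.2]
finger_gap: 0.0854
```

```bash
python3 -c "
from h import *
delta([.439,.183,.25],8)"
```

```text
target [0.439, 0.183, 0.25] delta cm [37.37 -7.66  2.3 ] yaw -0.382 | tcp [ 0.4236 -0.1982  0.273 ] jawaz -13.9 clock 1.1 F [ 0.2  0.1 -0.2] gap 0.0854 tilt [-0.  0. -1.]
```

Call:
servo_tool([
  {"delta_pos":[37.4,-7.7,2.3],"yaw":-0.38,"jaw":1},
  {"delta_pos":[37.4,-7.7,2.3],"yaw":-0.38,"jaw":1},
  {"delta_pos":[37.4,-7.7,2.3],"yaw":-0.38,"jaw":1},
  {"delta_pos":[37.4,-7.7,2.3],"yaw":-0.38,"jaw":1},
  {"delta_pos":[37.4,-7.7,2.3],"yaw":-0.38,"jaw":1},
  {"delta_pos":[37.4,-7.7,2.3],"yaw":-0.38,"jaw":1},
  {"delta_pos":[37.4,-7.7,2.3],"yaw":-0.38,"jaw":1},
  {"delta_pos":[37.4,-7.7,2.3],"yaw":-0.38,"jaw":1},
  {"delta_pos":[37.4,-7.7,2.3],"yaw":-0.38,"jaw":1},
  {"delta_pos":[37.4,-7.7,2.3],"yaw":-0.38,"jaw":1},
])

```text
clock: 2.1
tcp_pos: [0.4409, 0.1813, 0.2499]
tcp_rot: [0.659, 0.753, -0.001, -0.0]
force: [-0.5, -1.1, 0.3]
finger_gap: 0.0853
```

```bash
python3 -c "
from h import *
delta([.439,.183,.11],8)
s=arm.get_state();im,d=arm.snapshot('wrist');cv2.imwrite('pics/w1.png',im)
from fit import *
P=pts('wrist',d,s).reshape(-1,3);dd=np.array([.07,-.505,.86]);o=np.array([.4351,.2134,.0814])
P=P[np.linalg.norm(P-(o+.05*dd),axis=1)<.09]
x,m,e=fit(P,np.r_[o,dd[:2]],prof(.09,.026));print(x,m,e)"
```

```text
target [0.439, 0.183, 0.11] delta cm [ 0.2  -0.15 13.99] yaw -0.007 | tcp [0.4409 0.1813 0.2499] jawaz 7.6 clock 2.1 F [-0.5 -1.1  0.3] gap 0.0853 tilt [-0.001 -0.001 -1.   ]
[ 0.43456678  0.2130795   0.08173466  0.06977747 -0.51007219] 8881 0.0006325310025982036
```

View pics/w1.png

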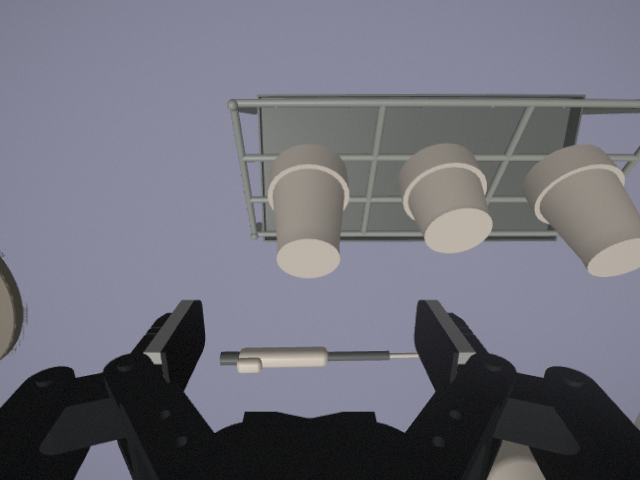

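The wrist view shows the near tall beaker at (308,215), fitted to 0.6 mm and agreeing with the other cameras. Descend and grip.

Call:
servo_tool([
  {"delta_pos":[0.1,-0.2,2],"yaw":0,"jaw":1},
  {"delta_pos":[0.1,-0.2,5],"yaw":0,"jaw":1},
  {"delta_pos":[0.1,-0.2,8],"yaw":0,"jaw":1},
  {"delta_pos":[0.1,-0.2,11],"yaw":0,"jaw":1},
  {"delta_pos":[0.1,-0.2,13],"yaw":0,"jaw":1},
  {"delta_pos":[0.1,-0.2,14],"yaw":0,"jaw":1},
  {"delta_pos":[0.1,-0.2,14],"yaw":0,"jaw":0.8},
  {"delta_pos":[0.1,-0.2,14],"yaw":0,"jaw":0.7},
  {"delta_pos":[0.1,-0.2,14],"yaw":0,"jaw":0.6},
  {"delta_pos":[0.1,-0.2,14],"yaw":0,"jaw":0.4},
], force=25)

```text
clock: 3.15
tcp_pos: [0.4403, 0.1822, 0.1117]
tcp_rot: [0.659, 0.752, 0.001, 0.001]
force: [-0.3, -0.1, 4.4]
finger_gap: 0.0518
```

```bash
python3 -c "
from h import *
delta([.4388,.1825,.11],8)
delta([.4388+.0056,.1825-.0408,.11+.0688],8)"
```

```text
target [0.4388, 0.1825, 0.11] delta cm [ 0.05 -0.15  0.17] yaw -0.009 | tcp [0.4403 0.1822 0.1117] jawaz 7.5 clock 3.15 F [-0.3 -0.1  4.4] gap 0.0518 tilt [ 0.003  0.    -1.   ]
target [0.4444, 0.1417, 0.17880000000000001] delta cm [-4.07 -0.1  -6.71] yaw -0.009 | tcp [0.4403 0.1822 0.1117] jawaz 7.5 clock 3.15 F [-0.3 -0.1  4.4] gap 0.0518 tilt [ 0.003  0.    -1.   ]
```

Call:
servo_tool([
  {"delta_pos":[0,0,0],"yaw":0,"jaw":0.3},
  {"delta_pos":[0,0,0],"yaw":0,"jaw":0.3},
  {"delta_pos":[-0.4,0,-0.7],"yaw":0,"jaw":0.3},
  {"delta_pos":[-0.9,0,-1.5],"yaw":0,"jaw":0.3},
  {"delta_pos":[-1.5,0,-2.5],"yaw":0,"jaw":0.3},
  {"delta_pos":[-2.1,0,-3.5],"yaw":0,"jaw":0.3},
  {"delta_pos":[-2.7,0,-4.5],"yaw":0,"jaw":0.3},
  {"delta_pos":[-3.3,0,-5.5],"yaw":0,"jaw":0.3},
  {"delta_pos":[-3.9,0,-6.5],"yaw":0,"jaw":0.3},
  {"delta_pos":[-4.2,0,-7.2],"yaw":0,"jaw":0.3},
])

```text
clock: 4.15
tcp_pos: [0.4452, 0.1394, 0.1835]
tcp_rot: [0.66, 0.752, 0.0, 0.001]
force: [0.7, -0.1, -1.2]
finger_gap: 0.0509
```

```bash
python3 -c "
from h import *
delta([.50,-.11,.15],8)
im,d=arm.snapshot('scene');cv2.imwrite('pics/s2.png',im[100:340,180:500])
s=arm.get_state();im,d=arm.snapshot('wrist');cv2.imwrite('pics/w2.png',im)
from fit import *
P=pts('wrist',d,s).reshape(-1,3);dd=np.array([.07,-.505,.86]);o=np.array([.4346,.2131,.0817])+.08*dd
P=P[np.linalg.norm(P-(o+.05*dd),axis=1)<.09]
x,m,e=fit(P,np.r_[o,dd[:2]],prof(.09,.026));print(x,m,e)"
```

```text
target [0.5, -0.11, 0.15] delta cm [-25.44   2.2    3.37] yaw -0.01 | tcp [0.4452 0.1394 0.1835] jawaz 7.5 clock 4.15 F [ 0.7 -0.1 -1.2] gap 0.0509 tilt [ 0.001 -0.    -1.   ]
[ 0.44070376  0.17068265  0.15417408  0.06464359 -0.50996721] 34350 0.001025207254153871
```

View pics/w2.png

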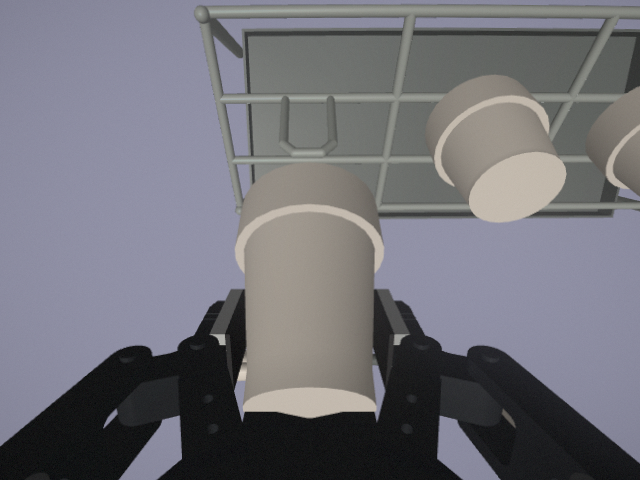

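View pics/s2.png

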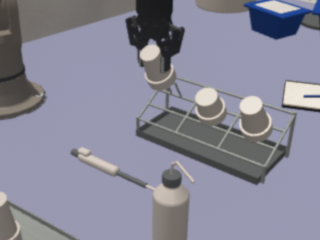

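Held firmly and clear of the peg (wrist view: collar at (310,210), hairpin peg free at (308,125)). Carry it to the free bench spot.

Call:
servo_tool([
  {"delta_pos":[-4,0.3,-1],"yaw":0,"jaw":0.3},
  {"delta_pos":[-8,0.6,-1],"yaw":0,"jaw":0.3},
  {"delta_pos":[-12,1,-1],"yaw":0,"jaw":0.3},
  {"delta_pos":[-16,1.4,-1],"yaw":0,"jaw":0.3},
  {"delta_pos":[-20,1.8,-1],"yaw":0,"jaw":0.3},
  {"delta_pos":[-23,2.2,0],"yaw":0,"jaw":0.3},
  {"delta_pos":[-26,2.2,4],"yaw":0,"jaw":0.3},
  {"delta_pos":[-26.4,2.2,8],"yaw":0,"jaw":0.3},
  {"delta_pos":[-26.4,2.2,11],"yaw":0,"jaw":0.3},
  {"delta_pos":[-26.4,2.2,12.9],"yaw":0,"jaw":0.3},
])

```text
clock: 5.25
tcp_pos: [0.4991, -0.1184, 0.0504]
tcp_rot: [0.659, 0.752, -0.001, -0.002]
force: [-0.5, -0.6, -0.5]
finger_gap: 0.0512
```

```bash
python3 -c "
from h import *
delta([.50,-.12,.0463],8)"
```

```text
target [0.5, -0.12, 0.0463] delta cm [-0.17  0.07  0.41] yaw -0.009 | tcp [ 0.4991 -0.1184  0.0504] jawaz 7.5 clock 5.25 F [-0.5 -0.6 -0.5] gap 0.0512 tilt [-0.004  0.002 -1.   ]
```

Call:
servo_tool([
  {"delta_pos":[0,0,0.3],"yaw":0,"jaw":0.3},
  {"delta_pos":[0,0,0.55],"yaw":0,"jaw":0.3},
  {"delta_pos":[0.3,0,0.58],"yaw":0,"jaw":0.3},
  {"delta_pos":[0.7,0,0.6],"yaw":0,"jaw":0.3},
  {"delta_pos":[1.3,0,0.67],"yaw":0,"jaw":0.3},
  {"delta_pos":[1.85,0,0.78],"yaw":0,"jaw":0.3},
  {"delta_pos":[2.4,0,0.95],"yaw":0,"jaw":0.3},
  {"delta_pos":[2.9,0,1.15],"yaw":0,"jaw":0.3},
  {"delta_pos":[3.4,0,1.4],"yaw":0,"jaw":0.3},
  {"delta_pos":[3.4,0,1.4],"yaw":0,"jaw":0.3},
], force=20)

```text
clock: 6.25
tcp_pos: [0.4976, -0.083, 0.0402]
tcp_rot: [0.659, 0.753, 0.001, 0.001]
force: [0.1, 2.5, 7.3]
finger_gap: 0.0517
```

```bash
python3 -c "
from h import *
delta([.50,-.12,.0463],8)
s=arm.get_state();im,d=arm.snapshot('wrist');cv2.imwrite('pics/w3.png',im)
from fit import *
P=pts('wrist',d,s).reshape(-1,3);t=s['tcp_pos']
for i in ((0,-.1),(0,-.4)):
    o=np.array([t[0],t[1],0.01])
    Q=P[(np.linalg.norm(P-(o+[0,0,.05]),axis=1)<.09)&(P[:,2]>.004)]
    x,m,e=fit(Q,np.r_[o,i],prof(.09,.026));print(x,m,e)"
```

```text
target [0.5, -0.12, 0.0463] delta cm [-3.7  -0.25 -0.61] yaw -0.007 | tcp [ 0.4976 -0.083   0.0402] jawaz 7.6 clock 6.25 F [0.1 2.5 7.3] gap 0.0517 tilt [ 0.002  0.001 -1.   ]
[ 0.49626116 -0.08093324  0.03246132 -0.00582317  0.04301849] 31623 0.0029923466993622954
[ 0.49508445 -0.07329033  0.00189162  0.00643901 -0.02354067] 29906 0.0012728803105989993
```

View pics/w3.png

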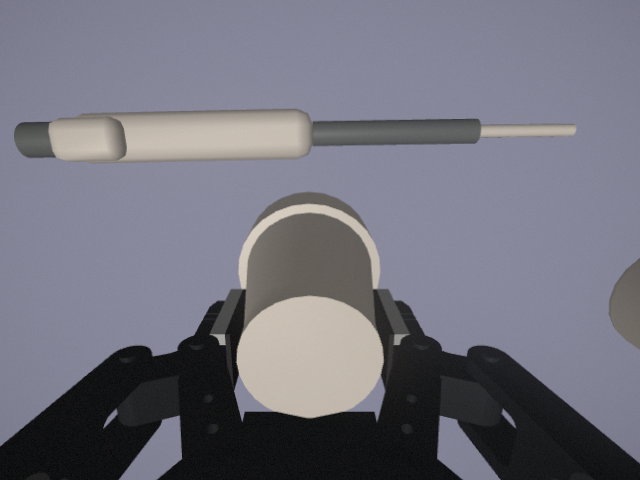

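The beaker is nearly upright now (fit tilt 0.02 rad, base disc at (310,355)). I'll release it so it settles, measure, recentre and regrip.

Call:
servo_tool([
  {"delta_pos":[0,0,0],"yaw":0,"jaw":0.7},
  {"delta_pos":[0,0,0],"yaw":0,"jaw":0.8},
  {"delta_pos":[0,0,0],"yaw":0,"jaw":0.9},
  {"delta_pos":[0,0,0],"yaw":0,"jaw":0.9},
  {"delta_pos":[0,0,0],"yaw":0,"jaw":0.9},
  {"delta_pos":[0,0,0],"yaw":0,"jaw":0.9},
  {"delta_pos":[0,0,0],"yaw":0,"jaw":0.9},
  {"delta_pos":[0,0,0],"yaw":0,"jaw":0.9},
  {"delta_pos":[0,0,0],"yaw":0,"jaw":0.9},
  {"delta_pos":[0,0,0],"yaw":0,"jaw":0.9},
])

```text
clock: 7.3
tcp_pos: [0.4966, -0.085, 0.0395]
tcp_rot: [0.659, 0.752, -0.0, 0.0]
force: [0.2, 0.6, 0.2]
finger_gap: 0.077
```

```bash
cat > up.py <<'E'
from fit import *
import sys
s=arm.get_state();im,d=arm.snapshot('wrist')
P=pts('wrist',d,s).reshape(-1,3);t=s['tcp_pos'];M=R.from_quat(s['tcp_rot']).as_matrix()
o=np.array([t[0],t[1],0.0])+M[:,0]*.008
L=(P-t)@M
Q=P[(np.linalg.norm(P-(o+[0,0,.05]),axis=1)<.09)&(P[:,2]>.004)&(abs(L[:,1])<.036)]
x,m,e=fit(Q,np.r_[o,0,0],prof(.09,.026));print(x.round(4),m,e)
x2,m,e=fit(Q,np.r_[o,0,0],prof(.09,.026),fixdir=[0,0]);print(x2.round(4),m,e)
delta([x2[0],x2[1],.037],8)
E
python3 up.py
```

```text
[ 4.951e-01 -7.320e-02  1.200e-03 -0.000e+00  4.000e-04] 26956 0.00044136041647986965
[ 0.4951 -0.0731  0.0012  0.      0.    ] 26956 0.00044140695343972006
target [np.float64(0.49512152081800037), np.float64(-0.07314081379885076), 0.037] delta cm [1.19 0.01 0.24] yaw -0.009 | tcp [ 0.4966 -0.085   0.0394] jawaz 7.5 clock 7.35 F [-0.6 -0.2 -0.5] gap 0.0768 tilt [ 0. -0. -1.]
```

Call:
servo_tool([
  {"delta_pos":[0.6,0,0.1],"yaw":0,"jaw":0.9},
  {"delta_pos":[1.2,0,0.2],"yaw":0,"jaw":0.9},
  {"delta_pos":[1.2,0,0.2],"yaw":0,"jaw":0.8},
  {"delta_pos":[1.2,0,0.2],"yaw":0,"jaw":0.7},
  {"delta_pos":[1.2,0,0.2],"yaw":0,"jaw":0.6},
  {"delta_pos":[1.2,0,0.2],"yaw":0,"jaw":0.4},
  {"delta_pos":[1.2,0,0.2],"yaw":0,"jaw":0.4},
  {"delta_pos":[1.2,0,0.2],"yaw":0,"jaw":0.4},
  {"delta_pos":[1.2,0,-2],"yaw":0,"jaw":0.4},
  {"delta_pos":[1.2,0,-5],"yaw":0,"jaw":0.4},
], force=30)

```text
clock: 8.35
tcp_pos: [0.4934, -0.0732, 0.0885]
tcp_rot: [0.659, 0.752, -0.001, -0.002]
force: [0.5, -0.6, -0.1]
finger_gap: 0.0518
```

```bash
cat > held.py <<'E'
from fit import *
s=arm.get_state();im,d=arm.snapshot('wrist');cv2.imwrite('pics/held.png',im)
P=pts('wrist',d,s).reshape(-1,3);t=s['tcp_pos'];M=R.from_quat(s['tcp_rot']).as_matrix()
o=np.array([t[0],t[1],t[2]-.037])
L=(P-t)@M
Q=P[(np.linalg.norm(P-(o+[0,0,.05]),axis=1)<.09)&(abs(L[:,1])<.036)]
x,m,e=fit(Q,np.r_[o,0,0],prof(.09,.026));print('held',x.round(4),m,e.round(5),'rel tcp',(x[:3]-t).round(4))
T=np.array([.5402,-.3105])
tgt=[t[0]+T[0]-x[0],t[1]+T[1]-x[1],t[2]]
delta(tgt,8)
E
python3 held.py
```

```text
held [ 4.922e-01 -7.350e-02  5.180e-02  4.400e-03 -1.000e-04] 27614 0.00127 rel tcp [-0.0012 -0.0003 -0.0367]
target [np.float64(0.5413984006200203), np.float64(-0.31015842569298424), np.float64(0.08849650006811276)] delta cm [-24.04   1.24   0.59] yaw -0.009 | tcp [ 0.4977 -0.0734  0.0938] jawaz 7.5 clock 8.4 F [ 0.  -1.2  2.8] gap 0.0519 tilt [ 0.006 -0.001 -1.   ]
```

Call:
servo_tool([
  {"delta_pos":[-1,0,-5],"yaw":0,"jaw":0.4},
  {"delta_pos":[-3,0.2,-9],"yaw":0,"jaw":0.4},
  {"delta_pos":[-7,0.4,-12],"yaw":0,"jaw":0.4},
  {"delta_pos":[-11,0.6,-12],"yaw":0,"jaw":0.4},
  {"delta_pos":[-15,0.8,-12],"yaw":0,"jaw":0.4},
  {"delta_pos":[-19,1,-12],"yaw":0,"jaw":0.4},
  {"delta_pos":[-22,1.2,-12],"yaw":0,"jaw":0.4},
  {"delta_pos":[-23.6,1.2,-12],"yaw":0,"jaw":0.4},
  {"delta_pos":[-24,1.2,-12],"yaw":0,"jaw":0.4},
  {"delta_pos":[-24,1.2,-12],"yaw":0,"jaw":0.4},
])

```text
clock: 9.4
tcp_pos: [0.5382, -0.3085, 0.2091]
tcp_rot: [0.659, 0.752, 0.0, -0.001]
force: [-1.0, 0.5, -0.5]
finger_gap: 0.0518
```

```bash
cat > over.py <<'E'
from fit import *
# held beaker & stack both seen by scene & top cameras: relative offset
import time,sys
H=float(sys.argv[1]); rz=float(sys.argv[2])  # stack height, rim z guess
c=.026*round((H-.064)/.026)
s=arm.get_state(); t=s['tcp_pos']
for cam in ('scene','top'):
    im,d=arm.snapshot(cam); P=pts(cam,d).reshape(-1,3)
    cv2.imwrite(f'pics/over_{cam}_{int(s["clock"]*100)}.png', im[200:460,60:320] if cam=='scene' else im[150:350,330:560])
    o=np.array([.5402,-.3105,.02]); r=np.linalg.norm(P[:,:2]-o[:2],axis=1)
    Q=P[(r<.05)&(P[:,2]>.03)&(P[:,2]<rz-.006)]
    if len(Q)>50:
        x,m,e=fit(Q,np.r_[o,0,0],prof(H,c),fixdir=[0,0]); print(cam,'stack',x[:3].round(4),m,e.round(5))
    if rz<.5:
        Q=P[(r<.036)&(P[:,2]>rz-.004)&(P[:,2]<rz+.092)]
        o2=np.array([.5402,-.3105,rz]); x,m,e=fit(Q,np.r_[o2,0,0],prof(.09,.026),fixdir=[0,0]); print(cam,'held',x[:3].round(4),m,e.round(5))
delta(t,8)
E
python3 over.py .116 .177; ls pics
```

```text
scene stack [ 0.5402 -0.3099  0.0208] 2526 0.00088
scene held [ 0.538  -0.3076  0.1718] 1993 0.00114
top stack [ 0.5401 -0.3117  0.0206] 547 0.00097
top held [ 0.538  -0.3079  0.172 ] 864 0.00131
target [ 0.53823941 -0.30846921  0.20910075] delta cm [-0.14 -0.06  0.04] yaw -0.006 | tcp [ 0.5386 -0.307   0.2095] jawaz 7.7 clock 9.5 F [-0.6  0.5 -0.6] gap 0.0522 tilt [-0.     0.001 -1.   ]
held.png
over_scene_940.png
over_top_940.png
s2.png
scene0.png
top0.png
w1.png
w2.png
w3.png
```

Call:
servo_tool([
  {"delta_pos":[-0.33,0.18,0],"yaw":0,"jaw":0.4},
  {"delta_pos":[-0.33,0.18,1],"yaw":0,"jaw":0.4},
  {"delta_pos":[-0.33,0.18,2],"yaw":0,"jaw":0.4},
  {"delta_pos":[-0.33,0.18,3],"yaw":0,"jaw":0.4},
  {"delta_pos":[-0.33,0.18,4],"yaw":0,"jaw":0.4},
  {"delta_pos":[-0.33,0.18,5],"yaw":0,"jaw":0.4},
  {"delta_pos":[-0.33,0.18,6],"yaw":0,"jaw":0.4},
  {"delta_pos":[-0.33,0.18,7],"yaw":0,"jaw":0.4},
  {"delta_pos":[-0.33,0.18,7.8],"yaw":0,"jaw":0.4},
  {"delta_pos":[-0.33,0.18,8.2],"yaw":0,"jaw":0.4},
])

```text
clock: 10.5
tcp_pos: [0.5401, -0.3123, 0.1263]
tcp_rot: [0.659, 0.752, -0.0, -0.001]
force: [-0.4, -0.4, 0.0]
finger_gap: 0.0518
```

```bash
python3 over.py .116 .088
```

```text
scene stack [ 0.5402 -0.31    0.0207] 1117 0.00084
scene held [ 0.5399 -0.3115  0.0889] 1728 0.0011
top stack [ 0.5402 -0.3116  0.0208] 241 0.00091
top held [ 0.5392 -0.3132  0.0884] 653 0.00123
target [ 0.54008982 -0.31227543  0.12633808] delta cm [ 0.01 -0.01  0.04] yaw -0.008 | tcp [ 0.5402 -0.3123  0.1268] jawaz 7.5 clock 10.6 F [-0.6 -0.9 -0.4] gap 0.0521 tilt [-0.001  0.    -1.   ]
```

Call:
servo_tool([
  {"delta_pos":[0.14,0.08,0],"yaw":0,"jaw":0.4},
  {"delta_pos":[0.14,0.08,0.1],"yaw":0,"jaw":0.4},
  {"delta_pos":[0.14,0.08,0.2],"yaw":0,"jaw":0.4},
  {"delta_pos":[0.14,0.08,0.3],"yaw":0,"jaw":0.4},
  {"delta_pos":[0.14,0.08,0.4],"yaw":0,"jaw":0.4},
  {"delta_pos":[0.14,0.08,0.5],"yaw":0,"jaw":0.4},
  {"delta_pos":[0.14,0.08,0.6],"yaw":0,"jaw":0.4},
  {"delta_pos":[0.14,0.08,0.7],"yaw":0,"jaw":0.4},
  {"delta_pos":[0.14,0.08,0.8],"yaw":0,"jaw":0.4},
  {"delta_pos":[0.14,0.08,0.9],"yaw":0,"jaw":0.4},
])

```text
clock: 11.6
tcp_pos: [0.541, -0.311, 0.1184]
tcp_rot: [0.659, 0.752, -0.0, -0.0]
force: [-0.6, -0.4, -0.1]
finger_gap: 0.0523
```

```bash
python3 over.py .116 .079
```

```text
scene stack [ 0.5403 -0.31    0.0201] 901 0.00081
scene held [ 0.5408 -0.3101  0.0809] 1635 0.00117
top stack [ 0.5403 -0.3116  0.0201] 180 0.00074
top held [ 0.5402 -0.312   0.0803] 604 0.00124
target [ 0.54104373 -0.31099859  0.118393  ] delta cm [-0.    0.   -0.01] yaw -0.009 | tcp [ 0.541  -0.311   0.1183] jawaz 7.5 clock 11.7 F [0.1 1.  0.7] gap 0.0524 tilt [-0.  0. -1.]
```

Axes are aligned within about 0.5 mm. Now I'll push down in small steps, watching the force.

Call:
servo_tool([
  {"delta_pos":[0,0,0.06],"yaw":0,"jaw":0.4},
  {"delta_pos":[0,0,0.12],"yaw":0,"jaw":0.4},
  {"delta_pos":[0,0,0.18],"yaw":0,"jaw":0.4},
  {"delta_pos":[0,0,0.24],"yaw":0,"jaw":0.4},
  {"delta_pos":[0,0,0.3],"yaw":0,"jaw":0.4},
  {"delta_pos":[0,0,0.36],"yaw":0,"jaw":0.4},
  {"delta_pos":[0,0,0.42],"yaw":0,"jaw":0.4},
  {"delta_pos":[0,0,0.5],"yaw":0,"jaw":0.4},
  {"delta_pos":[0,0,0.5],"yaw":0,"jaw":0.4},
  {"delta_pos":[0,0,0.5],"yaw":0,"jaw":0.4},
], force=35)

```text
clock: 12.7
tcp_pos: [0.5412, -0.3111, 0.1137]
tcp_rot: [0.659, 0.752, -0.0, 0.0]
force: [-1.9, 0.7, 5.3]
finger_gap: 0.0514
```

Call:
servo_tool([
  {"delta_pos":[0,0,0.06],"yaw":0,"jaw":0.4},
  {"delta_pos":[0,0,0.12],"yaw":0,"jaw":0.4},
  {"delta_pos":[0,0,0.18],"yaw":0,"jaw":0.4},
  {"delta_pos":[0,0,0.24],"yaw":0,"jaw":0.4},
  {"delta_pos":[0,0,0.3],"yaw":0,"jaw":0.4},
  {"delta_pos":[0,0,0.36],"yaw":0,"jaw":0.4},
  {"delta_pos":[0,0,0.42],"yaw":0,"jaw":0.4},
  {"delta_pos":[0,0,0.5],"yaw":0,"jaw":0.4},
  {"delta_pos":[0,0,0.5],"yaw":0,"jaw":0.4},
  {"delta_pos":[0,0,0.5],"yaw":0,"jaw":0.4},
])

```text
clock: 13.7
tcp_pos: [0.5415, -0.3111, 0.1096]
tcp_rot: [0.659, 0.752, -0.0, 0.001]
force: [-3.1, 0.6, 8.6]
finger_gap: 0.0516
```

```bash
python3 over.py .116 .072
```

```text
scene stack [ 0.5404 -0.3101  0.02  ] 682 0.00084
scene held [ 0.5412 -0.3103  0.072 ] 1752 0.0013
top stack [ 0.5405 -0.3117  0.02  ] 138 0.0008
top held [ 0.5408 -0.3122  0.0716] 633 0.00113
target [ 0.54150515 -0.31112848  0.10959571] delta cm [ 0.  0. -0.] yaw -0.009 | tcp [ 0.5415 -0.3112  0.1096] jawaz 7.5 clock 13.8 F [-3.9  1.1  8.2] gap 0.0517 tilt [ 0.001 -0.001 -1.   ]
```

Call:
servo_tool([
  {"delta_pos":[0,-0.06,0],"yaw":0,"jaw":0.4},
  {"delta_pos":[0,-0.06,0.06],"yaw":0,"jaw":0.4},
  {"delta_pos":[0,-0.06,0.12],"yaw":0,"jaw":0.4},
  {"delta_pos":[0,-0.06,0.18],"yaw":0,"jaw":0.4},
  {"delta_pos":[0,-0.06,0.24],"yaw":0,"jaw":0.4},
  {"delta_pos":[0,-0.06,0.3],"yaw":0,"jaw":0.4},
  {"delta_pos":[0,-0.06,0.36],"yaw":0,"jaw":0.4},
  {"delta_pos":[0,-0.06,0.4],"yaw":0,"jaw":0.4},
  {"delta_pos":[0,-0.06,0.4],"yaw":0,"jaw":0.4},
  {"delta_pos":[0,-0.06,0.4],"yaw":0,"jaw":0.4},
])

```text
clock: 14.8
tcp_pos: [0.5413, -0.3111, 0.1062]
tcp_rot: [0.659, 0.752, 0.0, 0.001]
force: [-3.6, 1.7, 12.0]
finger_gap: 0.0517
```

```bash
python3 over.py .116 .068
```

```text
scene stack [ 0.5402 -0.3101  0.02  ] 606 0.00082
scene held [ 0.5409 -0.3103  0.0685] 1779 0.00135
top stack [ 0.5407 -0.3116  0.02  ] 122 0.00068
top held [ 0.5406 -0.3121  0.0681] 627 0.00128
target [ 0.54125764 -0.31112353  0.10623498] delta cm [ 0. -0.  0.] yaw -0.008 | tcp [ 0.5413 -0.3111  0.1062] jawaz 7.5 clock 14.9 F [-3.3  2.3 11.5] gap 0.0514 tilt [ 0.001 -0.001 -1.   ]
```

Call:
servo_tool([
  {"delta_pos":[0,-0.04,0.05],"yaw":0,"jaw":0.4},
  {"delta_pos":[0,-0.04,0.1],"yaw":0,"jaw":0.4},
  {"delta_pos":[0,-0.04,0.15],"yaw":0,"jaw":0.4},
  {"delta_pos":[0,-0.04,0.2],"yaw":0,"jaw":0.4},
  {"delta_pos":[0,-0.04,0.25],"yaw":0,"jaw":0.4},
  {"delta_pos":[0,-0.04,0.3],"yaw":0,"jaw":0.4},
  {"delta_pos":[0,-0.04,0.3],"yaw":0,"jaw":0.4},
  {"delta_pos":[0,-0.04,0.3],"yaw":0,"jaw":0.4},
  {"delta_pos":[0,-0.04,0.3],"yaw":0,"jaw":0.4},
  {"delta_pos":[0,-0.04,0.3],"yaw":0,"jaw":0.4},
])

```text
clock: 15.9
tcp_pos: [0.5412, -0.3112, 0.1037]
tcp_rot: [0.659, 0.752, 0.0, 0.001]
force: [-4.6, 2.5, 12.5]
finger_gap: 0.0518
```

```bash
python3 over.py .116 .065
python3 - <<'E'
from h import *
im,d=arm.snapshot('scene');cv2.imwrite('pics/c1.png',cv2.resize(im[270:390,100:260],None,fx=4,fy=4,interpolation=cv2.INTER_CUBIC))
E
```

```text
scene stack [ 0.5404 -0.3101  0.02  ] 547 0.00082
scene held [ 0.541  -0.3103  0.0657] 1745 0.00126
top stack [ 0.5403 -0.3116  0.02  ] 111 0.00078
top held [ 0.5406 -0.312   0.0653] 616 0.00131
target [ 0.54118599 -0.3111628   0.10370605] delta cm [ 0. -0.  0.] yaw -0.009 | tcp [ 0.5412 -0.3112  0.1037] jawaz 7.5 clock 16.0 F [-3.8  2.  13.4] gap 0.052 tilt [ 0.002 -0.001 -1.   ]
```

View pics/c1.png

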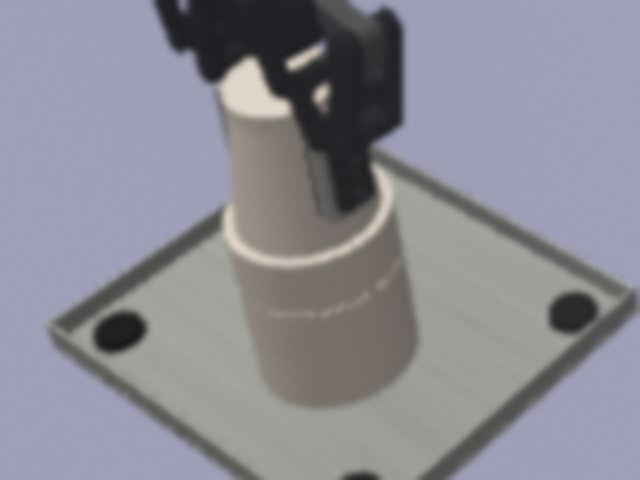

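Call:
servo_tool([
  {"delta_pos":[0,0,0.05],"yaw":0,"jaw":0.4},
  {"delta_pos":[0,0,0.1],"yaw":0,"jaw":0.4},
  {"delta_pos":[0,0,0.15],"yaw":0,"jaw":0.4},
  {"delta_pos":[0,0,0.2],"yaw":0,"jaw":0.4},
  {"delta_pos":[0,0,0.2],"yaw":0,"jaw":0.4},
  {"delta_pos":[0,0,0.2],"yaw":0,"jaw":0.4},
  {"delta_pos":[0,0,0.2],"yaw":0,"jaw":0.4},
  {"delta_pos":[0,0,0.2],"yaw":0,"jaw":0.4},
  {"delta_pos":[0,0,0.2],"yaw":0,"jaw":0.4},
  {"delta_pos":[0,0,0.2],"yaw":0,"jaw":0.4},
])

```text
clock: 17.05
tcp_pos: [0.5412, -0.3112, 0.102]
tcp_rot: [0.659, 0.752, 0.0, 0.001]
force: [-4.2, 1.6, 15.8]
finger_gap: 0.0516
```

```bash
python3 over.py .116 .063
cat > tray.py <<'E'
from h import *
P0=np.load('scene0.npy')
im,d=arm.snapshot('scene');P=pts('scene',d)
m=np.zeros(d.shape,bool);m[318:385,125:240]=1
r=np.linalg.norm(P0[...,:2]-[.5402,-.3105],axis=2)
m&=(r>.045)&(r<.07)
for A in (P0,P):
    z=A[m][:,2];print('tray floor z',np.median(z[(z>0)&(z<.026)]).round(4))
cv2.imwrite('pics/c2.png',cv2.resize(im[270:390,100:260],None,fx=4,fy=4,interpolation=cv2.INTER_CUBIC))
E
python3 tray.py
```

```text
scene stack [ 0.5404 -0.31    0.02  ] 499 0.00083
scene held [ 0.541  -0.3103  0.0639] 1718 0.00131
top stack [ 0.5404 -0.3116  0.02  ] 103 0.00073
top held [ 0.5405 -0.3121  0.0637] 613 0.00128
target [ 0.54119307 -0.31115654  0.10202279] delta cm [-0.  0. -0.] yaw -0.009 | tcp [ 0.5412 -0.3112  0.102 ] jawaz 7.5 clock 17.15 F [-3.7  1.9 14.7] gap 0.0514 tilt [ 0.002 -0.001 -1.   ]
tray floor z 0.0207
tray floor z 0.0126
```

View pics/c2.png

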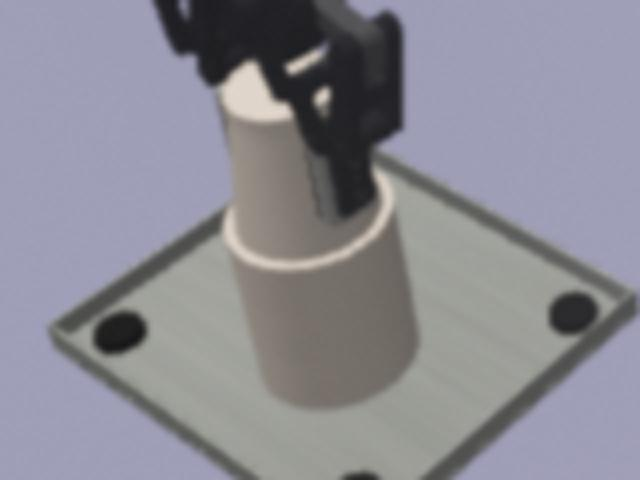

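Home: the light gap line at (330,310) is gone and the tray has sunk 8 mm. Unload partly, release and rise.

Call:
servo_tool([
  {"delta_pos":[0,0,-0.2],"yaw":0,"jaw":0.4},
  {"delta_pos":[0,0,-0.4],"yaw":0,"jaw":0.4},
  {"delta_pos":[0,0,-0.6],"yaw":0,"jaw":0.4},
  {"delta_pos":[0,0,-0.6],"yaw":0,"jaw":0.7},
  {"delta_pos":[0,0,-0.6],"yaw":0,"jaw":0.9},
  {"delta_pos":[0,0,-0.6],"yaw":0,"jaw":1},
  {"delta_pos":[0,0,-0.6],"yaw":0,"jaw":1},
  {"delta_pos":[0,0,-3],"yaw":0,"jaw":1},
  {"delta_pos":[0,0,-7],"yaw":0,"jaw":1},
  {"delta_pos":[0,0,-12],"yaw":0,"jaw":1},
])

```text
clock: 18.2
tcp_pos: [0.5386, -0.3106, 0.2183]
tcp_rot: [0.659, 0.752, -0.0, -0.002]
force: [1.1, -0.8, -0.7]
finger_gap: 0.085
```

```bash
python3 over.py .142 .9; python3 tray.py; python3 -c "
from h import *
delta([.54,.0,.27],8)
delta([.6575,.2125,.25],8)"
```

```text
scene stack [ 0.5404 -0.31    0.0208] 3132 0.00086
top stack [ 0.5402 -0.3119  0.0205] 1128 0.00117
target [ 0.5385967  -0.31055159  0.21833874] delta cm [ 0.29 -0.58  0.86] yaw -0.009 | tcp [ 0.5446 -0.3126  0.227 ] jawaz 7.5 clock 18.3 F [ 0.6 -0.  -0.3] gap 0.0854 tilt [ 0.012 -0.007 -1.   ]
tray floor z 0.0207
tray floor z 0.0205
target [0.54, 0.0, 0.27] delta cm [30.94  3.84 -4.77] yaw -0.009 | tcp [ 0.5427 -0.3119  0.2235] jawaz 7.5 clock 18.35 F [ 0.1  0.6 -0.5] gap 0.0855 tilt [ 0.007 -0.004 -1.   ]
target [0.6575, 0.2125, 0.25] delta cm [50.48 18.25 -2.77] yaw -0.009 | tcp [ 0.5427 -0.3119  0.2235] jawaz 7.5 clock 18.35 F [ 0.1  0.6 -0.5] gap 0.0855 tilt [ 0.007 -0.004 -1.   ]
```

View pics/c2.png

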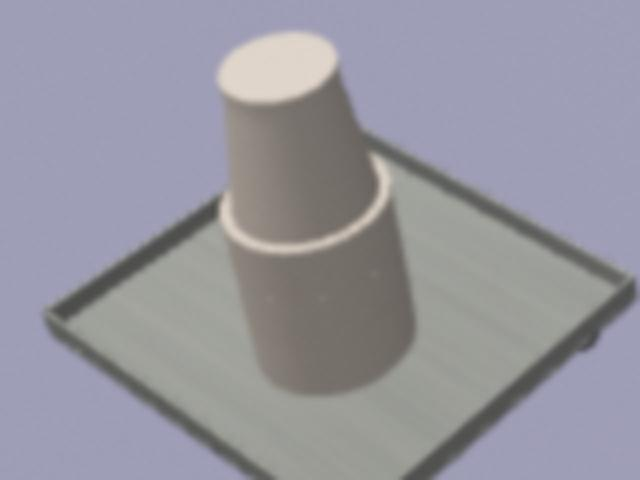

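First beaker is home: the three-beaker stack model fits at the same base height as before. On to the far beaker.

Call:
servo_tool([
  {"delta_pos":[4,0.5,-3],"yaw":0,"jaw":1},
  {"delta_pos":[9,1,-4],"yaw":0,"jaw":1},
  {"delta_pos":[14,1.5,-4],"yaw":0,"jaw":1},
  {"delta_pos":[19,2,-4],"yaw":0,"jaw":1},
  {"delta_pos":[24,3,-4],"yaw":0,"jaw":1},
  {"delta_pos":[28,5,-4],"yaw":0,"jaw":1},
  {"delta_pos":[32,7,-4],"yaw":0,"jaw":1},
  {"delta_pos":[36,9,-4],"yaw":0,"jaw":1},
  {"delta_pos":[40,11.5,-4],"yaw":0,"jaw":1},
  {"delta_pos":[44,14,-3],"yaw":0,"jaw":1},
])

```text
clock: 19.35
tcp_pos: [0.6222, 0.1449, 0.249]
tcp_rot: [0.659, 0.752, 0.0, 0.0]
force: [0.3, -0.1, 0.4]
finger_gap: 0.0855
```

```bash
python3 -c "
from h import *
delta([.6575,.2125,.25],8)"
```

```text
target [0.6575, 0.2125, 0.25] delta cm [ 6.24  4.38 -0.11] yaw -0.009 | tcp [0.6222 0.1449 0.249 ] jawaz 7.5 clock 19.35 F [ 0.3 -0.1  0.4] gap 0.0855 tilt [ 0.001 -0.    -1.   ]
```

Call:
servo_tool([
  {"delta_pos":[3,2,0],"yaw":0,"jaw":1},
  {"delta_pos":[6.2,4.4,0],"yaw":0,"jaw":1},
  {"delta_pos":[6.2,4.4,0],"yaw":0,"jaw":1},
  {"delta_pos":[6.2,4.4,0],"yaw":0,"jaw":1},
  {"delta_pos":[6.2,4.4,0],"yaw":0,"jaw":1},
  {"delta_pos":[6.2,4.4,0],"yaw":0,"jaw":1},
  {"delta_pos":[6.2,4.4,0],"yaw":0,"jaw":1},
  {"delta_pos":[6.2,4.4,0],"yaw":0,"jaw":1},
  {"delta_pos":[6.2,4.4,0],"yaw":0,"jaw":1},
  {"delta_pos":[6.2,4.4,0],"yaw":0,"jaw":1},
])

```text
clock: 20.35
tcp_pos: [0.657, 0.2104, 0.2496]
tcp_rot: [0.659, 0.752, 0.0, 0.0]
force: [0.4, 0.7, 0.5]
finger_gap: 0.0853
```

```bash
python3 -c "
from h import *
s=arm.get_state();im,d=arm.snapshot('wrist');cv2.imwrite('pics/w4.png',im)
from fit import *
P=pts('wrist',d,s).reshape(-1,3);dd=np.array([.07,-.505,.86]);o=np.array([.6532,.2432,.0815])
P=P[np.linalg.norm(P-(o+.05*dd),axis=1)<.09]
x,m,e=fit(P,np.r_[o,dd[:2]],prof(.09,.026));print(x,m,e)
g=x[:3]+.06*np.r_[x[3:],.86];delta([g[0],g[1],.11],8)"
```

```text
[ 0.65257989  0.24294911  0.08171984  0.06872443 -0.50988297] 8899 0.0006258416302217769
target [np.float64(0.6567033563721113), np.float64(0.21235613627875832), 0.11] delta cm [ 0.19 -0.   13.95] yaw -0.009 | tcp [0.6569 0.2105 0.2495] jawaz 7.5 clock 20.4 F [-0.4 -1.  -0. ] gap 0.0851 tilt [ 0. -0. -1.]
```

View pics/w4.png

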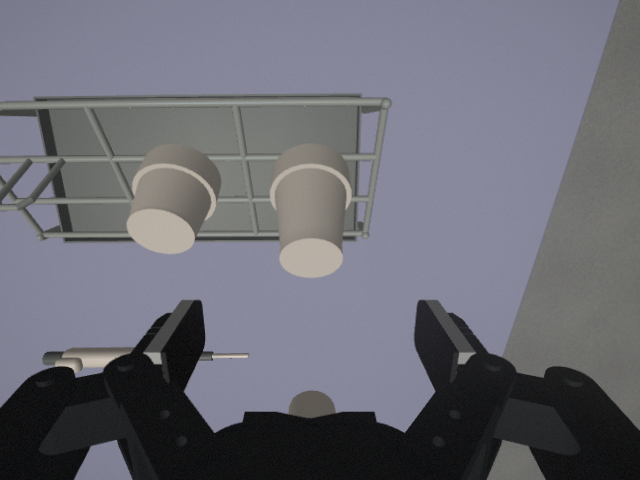

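Same picture as for the first one (beaker at (310,215), squat at (170,200)). Descend and grip.

Call:
servo_tool([
  {"delta_pos":[0.1,0,3],"yaw":0,"jaw":1},
  {"delta_pos":[0.2,0,7],"yaw":0,"jaw":1},
  {"delta_pos":[0.2,0,11],"yaw":0,"jaw":1},
  {"delta_pos":[0.2,0,13.5],"yaw":0,"jaw":1},
  {"delta_pos":[0.2,0,14],"yaw":0,"jaw":1},
  {"delta_pos":[0.2,0,14],"yaw":0,"jaw":0.8},
  {"delta_pos":[0.2,0,14],"yaw":0,"jaw":0.7},
  {"delta_pos":[0.2,0,14],"yaw":0,"jaw":0.6},
  {"delta_pos":[0.2,0,14],"yaw":0,"jaw":0.4},
  {"delta_pos":[0.2,0,14],"yaw":0,"jaw":0.3},
], force=25)

```text
clock: 21.4
tcp_pos: [0.658, 0.2137, 0.1119]
tcp_rot: [0.659, 0.752, 0.002, 0.001]
force: [0.3, 0.9, 6.8]
finger_gap: 0.052
```

Call:
servo_tool([
  {"delta_pos":[0,0,0],"yaw":0,"jaw":0.3},
  {"delta_pos":[0,0,0],"yaw":0,"jaw":0.3},
  {"delta_pos":[-0.4,0,-0.7],"yaw":0,"jaw":0.3},
  {"delta_pos":[-0.9,0,-1.5],"yaw":0,"jaw":0.3},
  {"delta_pos":[-1.5,0,-2.5],"yaw":0,"jaw":0.3},
  {"delta_pos":[-2.1,0,-3.5],"yaw":0,"jaw":0.3},
  {"delta_pos":[-2.7,0,-4.5],"yaw":0,"jaw":0.3},
  {"delta_pos":[-3.3,0,-5.5],"yaw":0,"jaw":0.3},
  {"delta_pos":[-3.9,0,-6.5],"yaw":0,"jaw":0.3},
  {"delta_pos":[-4.3,0,-7.2],"yaw":0,"jaw":0.3},
])

```text
clock: 22.4
tcp_pos: [0.6629, 0.1691, 0.1827]
tcp_rot: [0.66, 0.752, 0.0, 0.0]
force: [0.6, 0.1, -1.1]
finger_gap: 0.0515
```

```bash
python3 -c "
from h import *
delta([.53,.10,.21],8)
delta([.50,-.118,.0505],8)
s=arm.get_state();im,d=arm.snapshot('wrist');cv2.imwrite('pics/w5.png',im)
from fit import *
P=pts('wrist',d,s).reshape(-1,3);dd=np.array([.07,-.505,.86]);o=np.array([.6526,.2430,.0817])+.08*dd
P=P[np.linalg.norm(P-(o+.05*dd),axis=1)<.09]
x,m,e=fit(P,np.r_[o,dd[:2]],prof(.09,.026));print(x,m,e,x[:3]-s['tcp_pos'])"
```

```text
target [0.53, 0.1, 0.21] delta cm [ -5.13 -14.07  -2.74] yaw -0.009 | tcp [0.6629 0.1691 0.1827] jawaz 7.5 clock 22.4 F [ 0.6  0.1 -1.1] gap 0.0515 tilt [ 0.001 -0.    -1.   ]
target [0.5, -0.118, 0.0505] delta cm [-26.35 -19.89  13.21] yaw -0.009 | tcp [0.6629 0.1691 0.1827] jawaz 7.5 clock 22.4 F [ 0.6  0.1 -1.1] gap 0.0515 tilt [ 0.001 -0.    -1.   ]
[ 0.65792175  0.19856039  0.15240424  0.06639791 -0.50899942] 33545 0.0010125276967375828 [-0.00493157  0.02941277 -0.03030281]
```

View pics/w5.png

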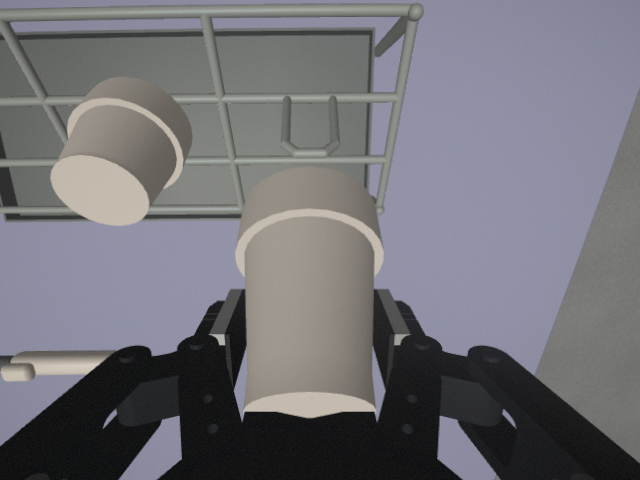

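Call:
servo_tool([
  {"delta_pos":[-2,0,-3],"yaw":0,"jaw":0.3},
  {"delta_pos":[-5,-2,-5],"yaw":0,"jaw":0.3},
  {"delta_pos":[-6,-6,-5],"yaw":0,"jaw":0.3},
  {"delta_pos":[-7,-10,-5],"yaw":0,"jaw":0.3},
  {"delta_pos":[-9,-14,-5],"yaw":0,"jaw":0.3},
  {"delta_pos":[-11,-17,-5],"yaw":0,"jaw":0.3},
  {"delta_pos":[-14,-19.5,-5],"yaw":0,"jaw":0.3},
  {"delta_pos":[-18,-19.9,-5],"yaw":0,"jaw":0.3},
  {"delta_pos":[-22,-19.9,-5],"yaw":0,"jaw":0.3},
  {"delta_pos":[-26.4,-19.9,-3],"yaw":0,"jaw":0.3},
])

```text
clock: 23.45
tcp_pos: [0.5015, -0.1188, 0.2141]
tcp_rot: [0.659, 0.752, 0.001, 0.003]
force: [1.5, -0.3, 0.0]
finger_gap: 0.0518
```

```bash
python3 -c "
from h import *
delta([.50,-.118,.0515],8)"
```

```text
target [0.5, -0.118, 0.0515] delta cm [ 0.15 -0.24 16.26] yaw -0.007 | tcp [ 0.5015 -0.1188  0.2141] jawaz 7.6 clock 23.45 F [ 1.5 -0.3  0. ] gap 0.0518 tilt [ 0.007 -0.002 -1.   ]
```

Call:
servo_tool([
  {"delta_pos":[0,0,2],"yaw":0,"jaw":0.3},
  {"delta_pos":[0,0,4],"yaw":0,"jaw":0.3},
  {"delta_pos":[0,0,7],"yaw":0,"jaw":0.3},
  {"delta_pos":[0,0,10],"yaw":0,"jaw":0.3},
  {"delta_pos":[0,0,13],"yaw":0,"jaw":0.3},
  {"delta_pos":[0,0,15],"yaw":0,"jaw":0.3},
  {"delta_pos":[0,0,16],"yaw":0,"jaw":0.3},
  {"delta_pos":[0,0,16.3],"yaw":0,"jaw":0.3},
  {"delta_pos":[0,0,16.3],"yaw":0,"jaw":0.3},
  {"delta_pos":[0,0,16.3],"yaw":0,"jaw":0.3},
])

```text
clock: 24.45
tcp_pos: [0.5007, -0.1178, 0.0495]
tcp_rot: [0.659, 0.752, 0.001, 0.001]
force: [-1.0, -0.8, -0.7]
finger_gap: 0.0515
```

Call:
servo_tool([
  {"delta_pos":[0,0,0.2],"yaw":0,"jaw":0.3},
  {"delta_pos":[0,0,0.4],"yaw":0,"jaw":0.3},
  {"delta_pos":[0.3,0,0.43],"yaw":0,"jaw":0.3},
  {"delta_pos":[0.7,0,0.45],"yaw":0,"jaw":0.3},
  {"delta_pos":[1.3,0,0.52],"yaw":0,"jaw":0.3},
  {"delta_pos":[1.85,0,0.63],"yaw":0,"jaw":0.3},
  {"delta_pos":[2.4,0,0.8],"yaw":0,"jaw":0.3},
  {"delta_pos":[2.9,0,1],"yaw":0,"jaw":0.3},
  {"delta_pos":[3.4,0,1.25],"yaw":0,"jaw":0.3},
  {"delta_pos":[3.4,0,1.25],"yaw":0,"jaw":0.3},
], force=20)

```text
clock: 25.45
tcp_pos: [0.497, -0.0897, 0.0391]
tcp_rot: [0.66, 0.752, -0.003, 0.004]
force: [-4.0, -10.8, 24.5]
finger_gap: 0.0514
```

```bash
python3 up.py
```

```text
[ 0.495  -0.0835  0.0012  0.0006  0.0015] 29433 0.001306451720761098
[ 0.4951 -0.0834  0.0012  0.      0.    ] 29432 0.001306249265339587
target [np.float64(0.495059494987894), np.float64(-0.08337931876115147), 0.037] delta cm [ 0.65 -0.11  0.2 ] yaw -0.01 | tcp [ 0.497  -0.0897  0.0391] jawaz 7.4 clock 25.5 F [ -3.  -10.8  24.4] gap 0.0515 tilt [ 0.003 -0.009 -1.   ]
```

Upright, though pressing 24 N. Back off slightly and release.

Call:
servo_tool([
  {"delta_pos":[-0.3,0,-0.2],"yaw":0,"jaw":0.3},
  {"delta_pos":[-0.3,0,-0.2],"yaw":0,"jaw":0.6},
  {"delta_pos":[-0.3,0,-0.2],"yaw":0,"jaw":0.7},
  {"delta_pos":[-0.3,0,-0.2],"yaw":0,"jaw":0.8},
  {"delta_pos":[-0.3,0,-0.2],"yaw":0,"jaw":0.9},
  {"delta_pos":[-0.3,0,-0.2],"yaw":0,"jaw":0.9},
  {"delta_pos":[-0.3,0,-0.2],"yaw":0,"jaw":0.9},
  {"delta_pos":[-0.3,0,-0.2],"yaw":0,"jaw":0.9},
  {"delta_pos":[-0.3,0,-0.2],"yaw":0,"jaw":0.9},
  {"delta_pos":[-0.3,0,-0.2],"yaw":0,"jaw":0.9},
])

```text
clock: 26.5
tcp_pos: [0.4955, -0.087, 0.0379]
tcp_rot: [0.659, 0.752, -0.0, 0.0]
force: [1.1, 0.0, 0.2]
finger_gap: 0.0767
```

```bash
python3 up.py
```

```text
[ 4.949e-01 -8.280e-02  1.200e-03 -4.000e-04  3.000e-04] 26367 0.00042695746710650034
[ 0.4948 -0.0828  0.0012  0.      0.    ] 26367 0.0004270110835961539
target [np.float64(0.4948295194156126), np.float64(-0.08279559167756988), 0.037] delta cm [ 0.43 -0.01  0.1 ] yaw -0.009 | tcp [ 0.4955 -0.087   0.038 ] jawaz 7.5 clock 26.55 F [ 0.5 -0.5  0.8] gap 0.0767 tilt [ 0. -0. -1.]
```

Call:
servo_tool([
  {"delta_pos":[0.4,0,0.1],"yaw":0,"jaw":0.9},
  {"delta_pos":[0.4,0,0.1],"yaw":0,"jaw":0.8},
  {"delta_pos":[0.4,0,0.1],"yaw":0,"jaw":0.7},
  {"delta_pos":[0.4,0,0.1],"yaw":0,"jaw":0.6},
  {"delta_pos":[0.4,0,0.1],"yaw":0,"jaw":0.4},
  {"delta_pos":[0.4,0,0.1],"yaw":0,"jaw":0.4},
  {"delta_pos":[0.4,0,0.1],"yaw":0,"jaw":0.4},
  {"delta_pos":[0.4,0,0.1],"yaw":0,"jaw":0.4},
  {"delta_pos":[0.4,0,-2],"yaw":0,"jaw":0.4},
  {"delta_pos":[0.4,0,-5],"yaw":0,"jaw":0.4},
], force=35)

```text
clock: 27.55
tcp_pos: [0.4932, -0.083, 0.087]
tcp_rot: [0.659, 0.752, -0.001, -0.002]
force: [0.2, -0.2, -0.7]
finger_gap: 0.0518
```

```bash
python3 held.py
```

```text
held [ 4.92e-01 -8.29e-02  5.07e-02  4.40e-03 -2.00e-04] 27846 0.00128 rel tcp [-0.0013  0.0001 -0.0362]
target [np.float64(0.5414542726176954), np.float64(-0.3105771379660138), np.float64(0.08697439095733295)] delta cm [-23.11   1.38   0.59] yaw -0.008 | tcp [ 0.4975 -0.0832  0.0923] jawaz 7.5 clock 27.6 F [ 1.  -0.2  2.9] gap 0.0516 tilt [ 0.006 -0.001 -1.   ]
```

Call:
servo_tool([
  {"delta_pos":[-0.5,0,-5],"yaw":0,"jaw":0.4},
  {"delta_pos":[-2,0.2,-10],"yaw":0,"jaw":0.4},
  {"delta_pos":[-5,0.4,-14],"yaw":0,"jaw":0.4},
  {"delta_pos":[-9,0.6,-14.5],"yaw":0,"jaw":0.4},
  {"delta_pos":[-13,0.8,-14.5],"yaw":0,"jaw":0.4},
  {"delta_pos":[-17,1,-14.5],"yaw":0,"jaw":0.4},
  {"delta_pos":[-20.5,1.3,-14.5],"yaw":0,"jaw":0.4},
  {"delta_pos":[-22.7,1.6,-14.5],"yaw":0,"jaw":0.4},
  {"delta_pos":[-23.4,1.6,-14.5],"yaw":0,"jaw":0.4},
  {"delta_pos":[-23.4,1.6,-14.5],"yaw":0,"jaw":0.4},
])

```text
clock: 28.6
tcp_pos: [0.541, -0.3135, 0.2322]
tcp_rot: [0.66, 0.751, -0.0, -0.001]
force: [0.1, -0.4, -0.5]
finger_gap: 0.0514
```

```bash
python3 over.py .142 .196
```

```text
scene stack [ 0.5403 -0.31    0.0208] 3080 0.00086
scene held [ 0.5407 -0.3122  0.1954] 2091 0.0011
top stack [ 0.5402 -0.3118  0.0203] 736 0.00097
top held [ 0.5409 -0.3118  0.1957] 1001 0.00117
target [ 0.54097639 -0.31346035  0.23224473] delta cm [-0.24 -0.08  0.06] yaw -0.007 | tcp [ 0.5415 -0.311   0.2328] jawaz 7.6 clock 28.7 F [ 0.5 -0.4 -0.4] gap 0.0517 tilt [-0.     0.001 -1.   ]
```

Call:
servo_tool([
  {"delta_pos":[0,-0.05,1],"yaw":0,"jaw":0.4},
  {"delta_pos":[0,-0.05,2],"yaw":0,"jaw":0.4},
  {"delta_pos":[0,-0.05,3],"yaw":0,"jaw":0.4},
  {"delta_pos":[0,-0.05,4],"yaw":0,"jaw":0.4},
  {"delta_pos":[0,-0.05,5],"yaw":0,"jaw":0.4},
  {"delta_pos":[0,-0.05,6],"yaw":0,"jaw":0.4},
  {"delta_pos":[0,-0.05,7],"yaw":0,"jaw":0.4},
  {"delta_pos":[0,-0.05,7.6],"yaw":0,"jaw":0.4},
  {"delta_pos":[0,-0.05,8],"yaw":0,"jaw":0.4},
  {"delta_pos":[0,-0.05,8.2],"yaw":0,"jaw":0.4},
])

```text
clock: 29.7
tcp_pos: [0.5409, -0.313, 0.1506]
tcp_rot: [0.659, 0.752, -0.0, -0.0]
force: [0.1, 0.5, -0.8]
finger_gap: 0.0518
```

```bash
python3 over.py .142 .113
```

```text
scene stack [ 0.5403 -0.31    0.0209] 1645 0.00082
scene held [ 0.5406 -0.3117  0.1138] 1817 0.0011
top stack [ 0.5403 -0.3117  0.0203] 362 0.00099
top held [ 0.5401 -0.3133  0.1132] 724 0.0013
target [ 0.5408924  -0.31302595  0.1506088 ] delta cm [ 0.   -0.01  0.03] yaw -0.009 | tcp [ 0.541  -0.3131  0.1509] jawaz 7.5 clock 29.8 F [ 1.3 -1.  -0.7] gap 0.0516 tilt [ 0. -0. -1.]
```

Correct y by +1.6 mm, keep lowering.

Call:
servo_tool([
  {"delta_pos":[0.16,0.02,0],"yaw":0,"jaw":0.4},
  {"delta_pos":[0.16,0.02,0.1],"yaw":0,"jaw":0.4},
  {"delta_pos":[0.16,0.02,0.2],"yaw":0,"jaw":0.4},
  {"delta_pos":[0.16,0.02,0.3],"yaw":0,"jaw":0.4},
  {"delta_pos":[0.16,0.02,0.4],"yaw":0,"jaw":0.4},
  {"delta_pos":[0.16,0.02,0.5],"yaw":0,"jaw":0.4},
  {"delta_pos":[0.16,0.02,0.6],"yaw":0,"jaw":0.4},
  {"delta_pos":[0.16,0.02,0.7],"yaw":0,"jaw":0.4},
  {"delta_pos":[0.16,0.02,0.7],"yaw":0,"jaw":0.4},
  {"delta_pos":[0.16,0.02,0.7],"yaw":0,"jaw":0.4},
])

```text
clock: 30.8
tcp_pos: [0.5409, -0.3114, 0.144]
tcp_rot: [0.659, 0.752, -0.0, 0.0]
force: [-0.8, 1.2, -0.6]
finger_gap: 0.0516
```

```bash
python3 over.py .142 .106
```

```text
scene stack [ 0.5404 -0.3101  0.0206] 1467 0.00084
scene held [ 0.5406 -0.3102  0.107 ] 1799 0.00121
top stack [ 0.5406 -0.3118  0.0203] 308 0.00083
top held [ 0.5401 -0.3119  0.1067] 682 0.00126
target [ 0.5408946  -0.31139681  0.14396468] delta cm [ 0. -0.  0.] yaw -0.009 | tcp [ 0.5409 -0.3114  0.144 ] jawaz 7.5 clock 30.9 F [ 0.1  0.7 -0.3] gap 0.0519 tilt [ 0. -0. -1.]
```

Call:
servo_tool([
  {"delta_pos":[0,0,0.1],"yaw":0,"jaw":0.4},
  {"delta_pos":[0,0,0.2],"yaw":0,"jaw":0.4},
  {"delta_pos":[0,0,0.3],"yaw":0,"jaw":0.4},
  {"delta_pos":[0,0,0.4],"yaw":0,"jaw":0.4},
  {"delta_pos":[0,0,0.5],"yaw":0,"jaw":0.4},
  {"delta_pos":[0,0,0.6],"yaw":0,"jaw":0.4},
  {"delta_pos":[0,0,0.7],"yaw":0,"jaw":0.4},
  {"delta_pos":[0,0,0.8],"yaw":0,"jaw":0.4},
  {"delta_pos":[0,0,0.8],"yaw":0,"jaw":0.4},
  {"delta_pos":[0,0,0.8],"yaw":0,"jaw":0.4},
])

```text
clock: 31.9
tcp_pos: [0.5414, -0.3116, 0.1369]
tcp_rot: [0.659, 0.752, 0.0, 0.001]
force: [-2.4, -0.4, 7.0]
finger_gap: 0.0516
```

Call:
servo_tool([
  {"delta_pos":[0,-0.05,0.06],"yaw":0,"jaw":0.4},
  {"delta_pos":[0,-0.05,0.12],"yaw":0,"jaw":0.4},
  {"delta_pos":[0,-0.05,0.18],"yaw":0,"jaw":0.4},
  {"delta_pos":[0,-0.05,0.24],"yaw":0,"jaw":0.4},
  {"delta_pos":[0,-0.05,0.3],"yaw":0,"jaw":0.4},
  {"delta_pos":[0,-0.05,0.36],"yaw":0,"jaw":0.4},
  {"delta_pos":[0,-0.05,0.42],"yaw":0,"jaw":0.4},
  {"delta_pos":[0,-0.05,0.45],"yaw":0,"jaw":0.4},
  {"delta_pos":[0,-0.05,0.45],"yaw":0,"jaw":0.4},
  {"delta_pos":[0,-0.05,0.45],"yaw":0,"jaw":0.4},
])

```text
clock: 32.9
tcp_pos: [0.5413, -0.3117, 0.1333]
tcp_rot: [0.659, 0.752, 0.0, 0.001]
force: [-1.8, 1.4, 9.3]
finger_gap: 0.0518
```

```bash
python3 over.py .142 .094; python3 tray.py
```

```text
scene stack [ 0.5405 -0.3102  0.02  ] 1120 0.00085
scene held [ 0.5411 -0.3105  0.0948] 1749 0.00141
top stack [ 0.5407 -0.3119  0.02  ] 232 0.00074
top held [ 0.5404 -0.3121  0.0951] 644 0.00132
target [ 0.54132831 -0.31165496  0.13326388] delta cm [0. 0. 0.] yaw -0.009 | tcp [ 0.5413 -0.3117  0.1333] jawaz 7.5 clock 33.0 F [-3.1  1.  11. ] gap 0.0517 tilt [ 0.002 -0.001 -1.   ]
tray floor z 0.0207
tray floor z 0.0149
```

View pics/c2.png

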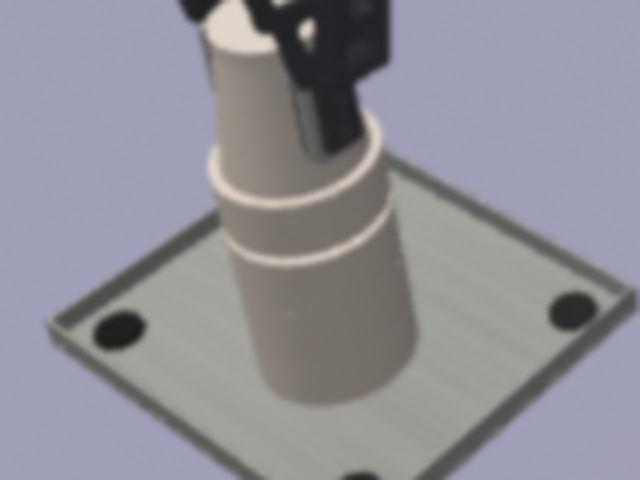

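A gap of about 3 mm remains (line at (300,255)). Continue.

Call:
servo_tool([
  {"delta_pos":[0,-0.03,0.06],"yaw":0,"jaw":0.4},
  {"delta_pos":[0,-0.03,0.12],"yaw":0,"jaw":0.4},
  {"delta_pos":[0,-0.03,0.18],"yaw":0,"jaw":0.4},
  {"delta_pos":[0,-0.03,0.24],"yaw":0,"jaw":0.4},
  {"delta_pos":[0,-0.03,0.3],"yaw":0,"jaw":0.4},
  {"delta_pos":[0,-0.03,0.36],"yaw":0,"jaw":0.4},
  {"delta_pos":[0,-0.03,0.4],"yaw":0,"jaw":0.4},
  {"delta_pos":[0,-0.03,0.4],"yaw":0,"jaw":0.4},
  {"delta_pos":[0,-0.03,0.4],"yaw":0,"jaw":0.4},
  {"delta_pos":[0,-0.03,0.4],"yaw":0,"jaw":0.4},
])

```text
clock: 34.05
tcp_pos: [0.5414, -0.3118, 0.13]
tcp_rot: [0.659, 0.752, 0.0, 0.002]
force: [-2.3, 0.9, 13.7]
finger_gap: 0.0517
```

```bash
python3 over.py .142 .09; python3 tray.py
```

```text
scene stack [ 0.5405 -0.3102  0.02  ] 1038 0.00083
scene held [ 0.5413 -0.3106  0.0913] 1704 0.00143
top stack [ 0.5408 -0.3118  0.02  ] 220 0.00071
top held [ 0.5404 -0.3122  0.0915] 618 0.00151
target [ 0.54142354 -0.31176679  0.12996587] delta cm [-0. -0.  0.] yaw -0.009 | tcp [ 0.5414 -0.3117  0.13  ] jawaz 7.5 clock 34.15 F [-3.   1.9 13.4] gap 0.0516 tilt [ 0.003 -0.002 -1.   ]
tray floor z 0.0207
tray floor z 0.0135
```

View pics/c2.png

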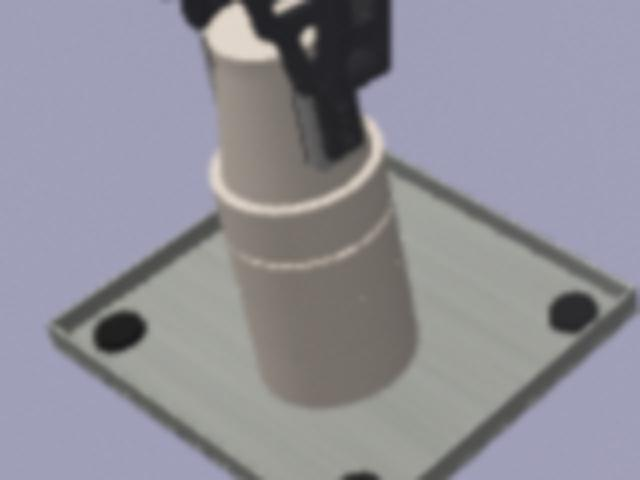

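Call:
servo_tool([
  {"delta_pos":[0,-0.03,0.05],"yaw":0,"jaw":0.4},
  {"delta_pos":[0,-0.03,0.1],"yaw":0,"jaw":0.4},
  {"delta_pos":[0,-0.03,0.15],"yaw":0,"jaw":0.4},
  {"delta_pos":[0,-0.03,0.2],"yaw":0,"jaw":0.4},
  {"delta_pos":[0,-0.03,0.25],"yaw":0,"jaw":0.4},
  {"delta_pos":[0,-0.03,0.25],"yaw":0,"jaw":0.4},
  {"delta_pos":[0,-0.03,0.25],"yaw":0,"jaw":0.4},
  {"delta_pos":[0,-0.03,0.25],"yaw":0,"jaw":0.4},
  {"delta_pos":[0,-0.03,0.25],"yaw":0,"jaw":0.4},
  {"delta_pos":[0,-0.03,0.25],"yaw":0,"jaw":0.4},
])

```text
clock: 35.2
tcp_pos: [0.5414, -0.3118, 0.1279]
tcp_rot: [0.659, 0.752, 0.0, 0.002]
force: [-3.2, 2.5, 14.8]
finger_gap: 0.0519
```

```bash
python3 over.py .142 .088; python3 tray.py
```

```text
scene stack [ 0.5405 -0.3102  0.02  ] 997 0.00084
scene held [ 0.5413 -0.3106  0.0893] 1704 0.00146
top stack [ 0.5407 -0.3118  0.02  ] 209 0.00078
top held [ 0.5405 -0.3122  0.0895] 619 0.00147
target [ 0.54142408 -0.31182267  0.12791078] delta cm [-0. -0.  0.] yaw -0.008 | tcp [ 0.5415 -0.3118  0.1279] jawaz 7.5 clock 35.3 F [-3.6  1.3 13.8] gap 0.0514 tilt [ 0.003 -0.002 -1.   ]
tray floor z 0.0207
tray floor z 0.0126
```

View pics/c2.png

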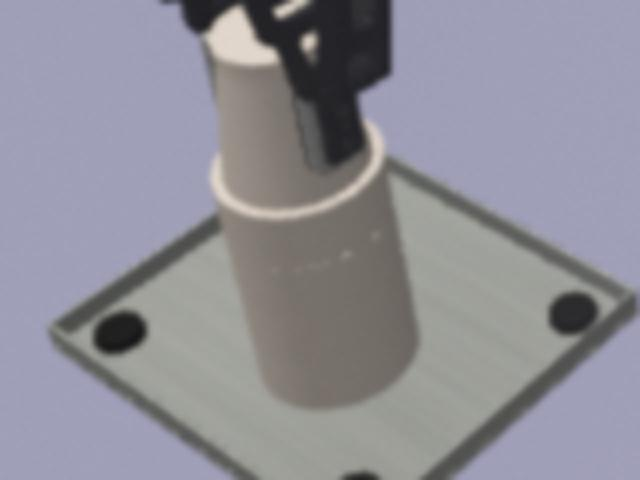

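Call:
servo_tool([
  {"delta_pos":[0,-0.05,0.04],"yaw":0,"jaw":0.4},
  {"delta_pos":[0,-0.05,0.08],"yaw":0,"jaw":0.4},
  {"delta_pos":[0,-0.05,0.12],"yaw":0,"jaw":0.4},
  {"delta_pos":[0,-0.05,0.16],"yaw":0,"jaw":0.4},
  {"delta_pos":[0,-0.05,0.18],"yaw":0,"jaw":0.4},
  {"delta_pos":[0,-0.05,0.18],"yaw":0,"jaw":0.4},
  {"delta_pos":[0,-0.05,0.18],"yaw":0,"jaw":0.4},
  {"delta_pos":[0,-0.05,0.18],"yaw":0,"jaw":0.4},
  {"delta_pos":[0,-0.05,0.18],"yaw":0,"jaw":0.4},
  {"delta_pos":[0,-0.05,0.18],"yaw":0,"jaw":0.4},
])

```text
clock: 36.35
tcp_pos: [0.5412, -0.3117, 0.1265]
tcp_rot: [0.659, 0.752, 0.001, 0.002]
force: [-3.6, 2.3, 16.1]
finger_gap: 0.0518
```

```bash
python3 over.py .142 .086; python3 tray.py
```

```text
scene stack [ 0.5404 -0.3101  0.02  ] 956 0.00084
scene held [ 0.541  -0.3105  0.0877] 1684 0.00146
top stack [ 0.5406 -0.3118  0.02  ] 198 0.0008
top held [ 0.5401 -0.3121  0.0877] 599 0.00146
target [ 0.54117973 -0.31171508  0.12654208] delta cm [-0.  0. -0.] yaw -0.008 | tcp [ 0.5412 -0.3117  0.1265] jawaz 7.5 clock 36.45 F [-2.9  2.9 16.1] gap 0.0515 tilt [ 0.004 -0.002 -1.   ]
tray floor z 0.0207
tray floor z 0.0117
```

View pics/c2.png

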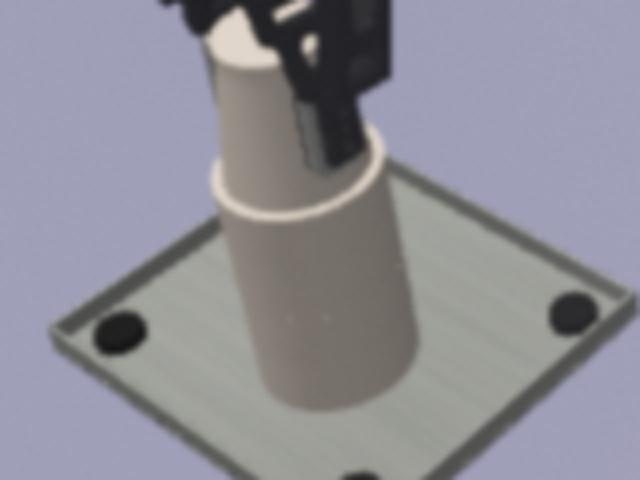

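The gap line is gone. Unload, release and rise, then check.

Call:
servo_tool([
  {"delta_pos":[0,0,-0.2],"yaw":0,"jaw":0.4},
  {"delta_pos":[0,0,-0.4],"yaw":0,"jaw":0.4},
  {"delta_pos":[0,0,-0.6],"yaw":0,"jaw":0.4},
  {"delta_pos":[0,0,-0.6],"yaw":0,"jaw":0.7},
  {"delta_pos":[0,0,-0.6],"yaw":0,"jaw":0.9},
  {"delta_pos":[0,0,-0.6],"yaw":0,"jaw":1},
  {"delta_pos":[0,0,-0.6],"yaw":0,"jaw":1},
  {"delta_pos":[0,0,-3],"yaw":0,"jaw":1},
  {"delta_pos":[0,0,-7],"yaw":0,"jaw":1},
  {"delta_pos":[0,0,-12],"yaw":0,"jaw":1},
])

```text
clock: 37.5
tcp_pos: [0.5377, -0.3111, 0.2419]
tcp_rot: [0.659, 0.752, -0.0, -0.003]
force: [1.0, -0.9, 1.4]
finger_gap: 0.085
```

Call:
servo_tool([
  {"delta_pos":[0,0,0],"yaw":0,"jaw":1},
  {"delta_pos":[4,0,0],"yaw":0,"jaw":1},
  {"delta_pos":[8,0,0],"yaw":0,"jaw":1},
  {"delta_pos":[12,0,0],"yaw":0,"jaw":1},
  {"delta_pos":[15,0,0],"yaw":0,"jaw":1},
  {"delta_pos":[16,0,0],"yaw":0,"jaw":1},
  {"delta_pos":[16,0,0],"yaw":0,"jaw":1},
  {"delta_pos":[16,0,0],"yaw":0,"jaw":1},
  {"delta_pos":[16,0,0],"yaw":0,"jaw":1},
  {"delta_pos":[16,0,0],"yaw":0,"jaw":1},
])

```text
clock: 38.5
tcp_pos: [0.5184, -0.1547, 0.2429]
tcp_rot: [0.66, 0.751, -0.0, -0.0]
force: [-0.4, -0.8, -0.3]
finger_gap: 0.0853
```

```bash
python3 over.py .168 .9; python3 tray.py; python3 - <<'E'
from fit import *
for cam in ('scene','top'):
    im,d=arm.snapshot(cam);P=pts(cam,d);P0=np.load(cam+'0.npy')
    cv2.imwrite(f'pics/end_{cam}.png',im)
    Q=P.reshape(-1,3);r=np.linalg.norm(Q[:,:2]-[.5402,-.3105],axis=1)
    b=Q[(r<.018)&(Q[:,2]>.17)&(Q[:,2]<.2)];print(cam,'base z',np.median(b[:,2]),'n',len(b))
    q0=P0.reshape(-1,3);r=np.linalg.norm(q0[:,:2]-[.5402,-.3105],axis=1);b=q0[(r<.018)&(q0[:,2]>.12)&(q0[:,2]<.145)];print(' initial',np.median(b[:,2]))
    Q=Q[(np.linalg.norm(Q[:,:2]-[.5402,-.3105],axis=1)<.05)&(Q[:,2]>.03)]
    x,m,e=fit(Q,[.5402,-.3105,.02,0,0],prof(.168,.104));print(x.round(4),m,e)
E
```

```text
scene stack [ 0.5403 -0.31    0.0207] 3761 0.00084
target [ 0.51839754 -0.15469916  0.24288306] delta cm [-0.07 -0.01  0.01] yaw -0.01 | tcp [ 0.5184 -0.154   0.243 ] jawaz 7.4 clock 38.6 F [-0.8  0.7 -0.3] gap 0.0856 tilt [-0.  0. -1.]
tray floor z 0.0207
tray floor z 0.0202
scene base z 0.18855722393606816 n 259
 initial 0.13669427350809527
[ 0.5404 -0.3101  0.0207 -0.0009  0.0007] 3756 0.0008528363538648478
top base z nan n 0
 initial 0.13624701673516681
[ 0.5402 -0.3105  0.02    0.      0.    ] 0 nan
  return _methods._mean(a, axis=axis, dtype=dtype,
  ret = ret.dtype.type(ret / rcount)
```

View pics/end_scene.png

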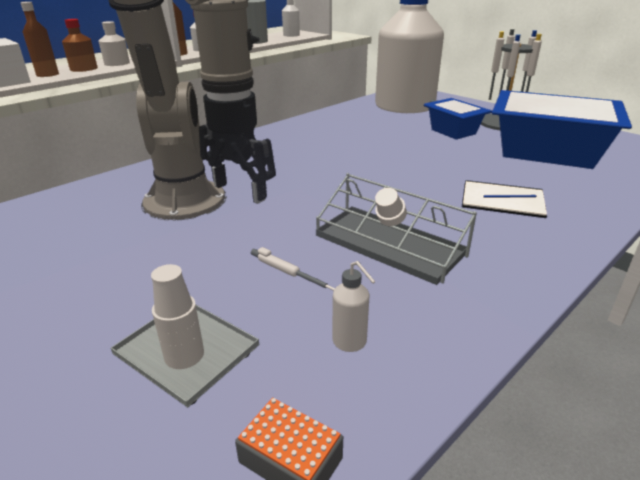

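View pics/c2.png

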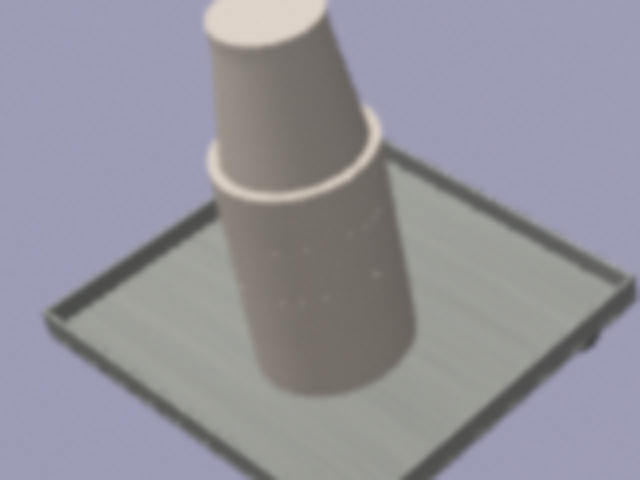

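The finished stack stands at about (175,315) in the scene view. Its base is 51.9 mm higher than the stack's was at the start (52 expected), tilt is about 0.001 rad, and the arm is clear. I'm handing it in.

```bash
python3 -c "
from h import *
print(arm.sign_off())"
```

```text
the job is handed in; nothing more can be done
None
```

Both tall beakers are nested on the stack in the tray, mouth down. I handed the job in at about 39 s of the 67 s allowed, and sign-off gives no verdict. Because the tool cannot tilt, I drew each beaker off its peg along its axis and rolled it upright on the bench. I then regripped it and pressed it home with about 16 N. The tray sank 8 to 9 mm under that push and came back up to within about 0.5 mm of its rest height.

**Last checks (scene camera):**
- **Stack height:** the top is 51.9 mm higher than at the start, against 52 mm expected. No gap shows beyond a few faint specks along the joints.
- **Stack position:** it leans about 0.001 rad and stands at (0.540, -0.310).
- **Everything else:** by eye, the squat beaker, wash bottle and pipette look untouched; I did not measure them. The gripper is clear of everything.

**Failed or disagreed:**
- The top camera could not confirm the final height; it gave no usable points on the stack, probably because the arm was in the way.
- The top and scene cameras differ by about 1.8 mm in y throughout, so I centred the beakers using each camera's relative offsets.
- Rolling the second beaker upright pressed it on the bench with about 24 N, more than intended. It stood level afterwards.

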